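# Slide the tile template out from under the ware shelf and set it in the corner stop

### The arm

A 6-joint arm with a two-finger parallel gripper is mounted at the origin on a cart in front of the work surface, level with it; the furniture and walls round the work are solid. World frame = base frame: x ahead of the robot, y to its left, z up, the work surface at z = 0. Lengths are in mm, angles in rad, forces in N, time in s.
With the tool pointing down it reaches from about 300 to 875 mm from the base axis. Payload 6.4 kg.
Tool frame: the origin (TCP) lies midway between the tips of the shut fingers; the grasp point (between the pads) lies env.grasp_offset behind it (env.grasp_offset is the distance from the TCP to the grasp point, in mm); z points along the fingers, x is the direction in which the jaws open and shut, and the axes are right-handed (so a half turn about z gives the same grasp; the last joint's range is limited). The gripper opens to 85 mm and grips with 20 to 120 N. Pads are 22 mm wide; open, the fingers measure 114 mm over their backs; the gripper's body (76 mm by 85 mm) begins 54 mm behind the grasp point. The pads swing forward as they close: fully open they stand 13 mm farther back than shut.
Start: joints at [-1.376, 0.181, 1.607, -0, 1.354, -0.206], TCP at [224.356, -529.439, 231.288] pointing down, gripper open.
Joint ranges: [-2.99, 2.99], [-0.89, 2.07], [0.3, 2.58], [-1.14, 4.28], [0, 2.63], [-3.12, 3.12]. Speed limits (rad/s): [2.57, 2.57, 3.01, 3.14, 3.14, 3.14].

### API

Orientations are given as a unit quaternion [x, y, z, w].
In Python, from rig import env, vision, job_done gives the robot as it stands.
- The arm moves only by the shell command python3 -m pendant 'ROWS' [OPENING]. ROWS is JSON, a list of rows, each a list of 2 entries, a list of its own where there are three numbers: the shift along the tool's x, y, z in cm, then the turn about the tool's z in degrees. A call has exactly 8 rows; each row shifts and turns the commanded pose from where the row before left it, along the tool's axes as they then stand; what a row does not reach is not made up. A row lasts 1/8 s, in which the tool goes at most 62.5 mm and 10.7 degrees, less where a joint would pass 70% of its speed; a pose out of reach is approached as far as the arm can. A call with a gripper value outside its range is refused whole. OPENING is the closure, from 0 (fully open) to 1 (shut), set as the call begins (- or left out, the last holds). The fingers move at their own pace and stop on an object; the grip force is fixed at half the most. Time passes only in rows, so rows that do not move let the fingers close, or fill a call up. It gives the time, the measured TCP pose, the force and the opening at its end, in the units of the state.
- env.read_state(): the state, without advancing time (a new reading comes with each control period).
- vision.get_image(name): name is "side" or "top"; returns a dict with "pixels" (384x512x3 uint8, blue, green, red), "K" (3x3 intrinsics, pixels), "R" (3x3) and "t" (3): a world point X has camera coordinates R X + t. Camera axes: x right, y down, z forward; pixel columns grow to the right and rows downward; lengths in mm; the calibration is good to about 2 mm. A picture is of the moment at which its call begins. There is no depth.
- job_done(): hands the job in, once; it reports no verdict.
Trained networks look in a picture, given as the dict that the camera call returned (one of the last four; its "shot" number tells which), for a name from the list of things; names that differ only in an ending like _2 or _b are one class to them, and where a whole thing is asked for, a point or a joint stands for the part that bears it (a point fixed in the world has none). Each returns a list of dicts, best first, with "confidence" (0 to 1); they miss things now and then, are a little off and sometimes report something else, mostly with a low value. They report only what shows in the picture. A call takes as long as a camera call.
- vision.search_frame(picture, target): "point" ([x, y, z] in mm, in world coordinates, good to about 4 mm: the middle of the surface that is visible of it).
The state is a dict: "time": time; "joints": joint angles; "qd": joint speeds; "joint_efforts": joint torques, N m; "tool_pos": TCP position; "eef_rot": TCP orientation; "force": force on the tool from outside, world axes, zero at the start; "torque": the same for the moment, N m; "width": finger opening in mm.
Only numpy, scipy, OpenCV 4.12 (cv2) and the standard library are available. Lean on these libraries where they do the work, as an engineer would, in place of code of your own. Each camera call takes 0.05 s, during which the arm holds its last target.

### The job

Draw the flat green tile template out from under the low ware shelf by pressing down on its top and sliding it along the table, never lifting it, and slide it on until it lies flush against both strips of the aluminium corner stop. Then set the pine block down gently, lying flat, on the middle of the template to hold it there, and let go. Leave the round cutter and the things on the shelf alone.

Things in the scene. Friction and masses are not known exactly. Their poses are not given: they have to be found in the camera images.
- template_center (a point): centre (half-way up) of the loose tile template: flat green board with a thin white centre cross, 110 mm along its x, 160 mm along its y, 5 mm thick, 120 g, too wide to grasp. It lies on the table under the ware shelf, its x about along the shelf's x (up to 0.2 rad askew), its front (-x) long edge about level with the shelf's open front
- ware_shelf: low shelf fixed to the table: board 150 mm deep (x), 260 wide (y), 15 thick on two side panels; origin on the table under its centre. Open front at its x = -75 mm faces the robot's right (own x about world +y). Board's underside 140 mm above the table, top 155; 228 mm clear between panels. A vertical tool does not fit over the template's front edge: tilt the fingers to reach in under the board
- corner_stop: fixed L of two aluminium strips 22 mm wide, 14 high; origin on the table at the inner corner, x ahead, y left within 0.1 rad. Near strip's face: along +y at x = 0, 150 mm long; right-hand strip's face: along +x at y = 0, 150 mm long. Template goes in x > 0, y > 0, 160 mm side along the right-hand strip: its centre is then at x = 80, y = 55 mm in this frame, its own x along this frame's y
- block_center (a point): centre (half-way up, 15 mm above its underside) of the loose pine block, 45 mm along its x, 90 mm along its y, 30 mm high, about 85 g, lying on the table to the right; grasp it across the 45 mm
- block: the same pine block, origin at the centre of its underside
- template: the same template, origin at the centre of its underside, z up. Its top face (5 mm above the table) is non-slip and its underside smooth, so that fingertips pressing on it with 6 to 20 N drag it along
- cutter: bystander: grey metal ring-shaped round cutter, 66 mm diameter, 35 mm high, standing on the table between corner stop and block; origin at the centre of its underside
- oxide_bottle_1: bystander: small brown bottle, 38 mm diameter, 76 mm high, standing on the ware shelf's board; origin at the centre of its underside
- sprig: bystander: round brown sprig mould, 66 mm diameter, 34 mm high, on the ware shelf's board; origin at the centre of its underside

How it is judged:
By the outcome, as a careful person would: the job done as asked, in the order asked, and still so for the second after the job is handed in, with the robot touching nothing.
It also fails if it takes over 69 s, if anything falls off the work surface, if the arm or the gripper's body presses on something with over 40 N, if the wrist force passes 120 N, or if a joint passes its speed limit or range.

## Working session

There is one attempt and no reset: what is moved stays moved. The work goes in short steps, Python scripts to look and compute and a shell command to move; the robot and the scene stay as the last step left them, time stands still between calls to the robot, and variables do not carry over. Pictures are saved under pics/ and viewed, and the job is handed in when it is done.

```bash
ls; mkdir -p pics; python3 - <<'E'
from rig import env, vision
import cv2, numpy as np
s=env.read_state(); print(s, env.grasp_offset)
for n in ["top","side"]:
    p=vision.get_image(n); cv2.imwrite(f"pics/{n}0.png",p["pixels"])
    print(n,p["K"],p["R"],p["t"])
    for t in ["template","block","corner_stop","cutter","ware_shelf","oxide_bottle_1","sprig"]:
        print(t,[(np.round(d["point"],1).tolist(),round(d["confidence"],2)) for d in vision.search_frame(p,t)][:3])
E
```

```text
pics
{'time': 0.0, 'joints': array([-1.37626702e+00,  1.81576096e-01,  1.60800117e+00,  5.78410060e-06,
        1.35379469e+00, -2.06291281e-01]), 'qd': array([-0.00048583,  0.00057842, -0.0015611 , -0.0010947 , -0.00040364,
       -0.00139908]), 'joint_efforts': array([-1.94335407e-03, -4.44874084e+01, -3.51339304e+01, -5.39960238e-04,
        9.21019411e-03,  1.84201940e-05]), 'tool_pos': array([ 224.26387709, -528.86535181,  230.36774633]), 'eef_rot': array([ 8.33718110e-01, -5.52189570e-01, -6.23357290e-04, -6.34749623e-04]), 'force': array([-0.12606508,  0.13453933,  0.30342075]), 'torque': array([ 0.00029102, -0.00697562,  0.00853849]), 'width': 85.31659284953182} 18.700000000000003
top [[464.59126694   0.         261.00149862]
 [  0.         464.59126694 191.50003097]
 [  0.           0.           1.        ]] [[ 3.51842901e-02 -9.99380823e-01 -1.93204640e-04]
 [-7.76944738e-01 -2.72315885e-02 -6.28979582e-01]
 [ 6.28584871e-01  2.22803094e-02 -7.77421796e-01]] [ -93.75474362  478.23562721 1307.70067861]
template []
block []
corner_stop [([395.0, -97.0, 11.8], 0.9)]
cutter [([487.8, -255.9, 17.5], 0.46)]
ware_shelf [([478.6, 232.4, 158.3], 0.69), ([496.3, -378.6, 27.4], 0.65)]
oxide_bottle_1 [([490.9, 250.2, 201.1], 0.49)]
sprig [([633.7, 238.5, 188.1], 0.68)]
side [[468.91819497   0.         246.03748546]
 [  0.         468.91819497 181.96809346]
 [  0.           0.           1.        ]] [[ 0.99682591 -0.07732245  0.01895622]
 [-0.03868182 -0.67851776 -0.73356483]
 [ 0.06958316  0.73050318 -0.67935506]] [-532.87098449   51.62970385 1303.99231469]
template [([573.3, 201.5, 5.7], 0.58)]
block [([501.4, -390.7, 26.7], 0.63)]
corner_stop [([402.3, -103.8, 18.1], 0.76)]
cutter [([479.7, -244.5, 21.0], 0.72), ([581.3, 186.5, 154.9], 0.67)]
ware_shelf [([577.1, 185.4, 154.4], 0.86)]
oxide_bottle_1 [([504.6, 245.4, 201.5], 0.58)]
sprig [([641.9, 225.4, 187.5], 0.96)]
```

View pics/top0.png

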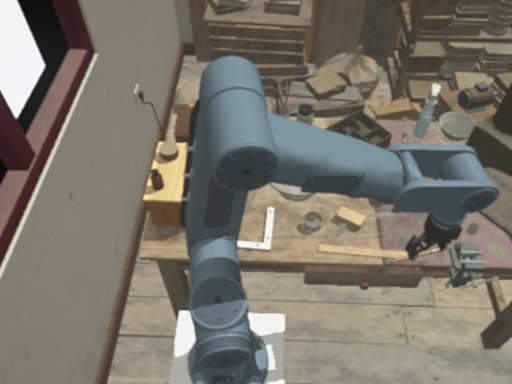

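View pics/side0.png

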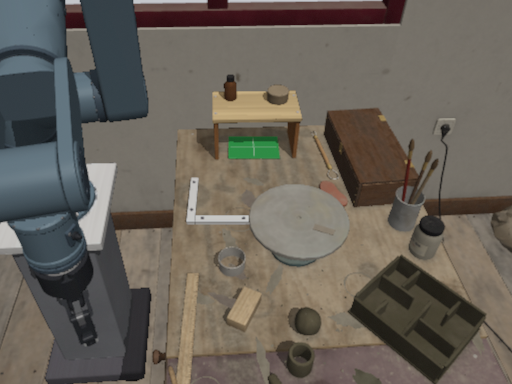

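```bash
cat > h.py <<'E'
import numpy as np, cv2
def unproj(p,uv,z):
    uv=np.atleast_2d(np.asarray(uv,float)); K,R,t=p["K"],p["R"],p["t"]
    d=(np.c_[uv,np.ones(len(uv))]@np.linalg.inv(K).T)@R; c=-R.T@t
    s=(z-c[2])/d[:,2]
    return c+d*s[:,None]
def proj(p,X):
    X=np.atleast_2d(np.asarray(X,float)); q=(X@p["R"].T+p["t"])@p["K"].T
    return q[:,:2]/q[:,2:]
def crop(p,x0,y0,x1,y1,f,name,lines=[]):
    im=cv2.resize(p["pixels"][y0:y1,x0:x1],None,fx=f,fy=f,interpolation=cv2.INTER_CUBIC)
    for pts,col in lines:
        q=((proj(p,pts)-[x0,y0]+0.5)*f-0.5).round().astype(int)
        cv2.polylines(im,[q],False,col,1)
    cv2.imwrite("pics/"+name,im)
E
python3 - <<'E'
from rig import env, vision
from h import *
p=vision.get_image("side")
crop(p,170,60,360,260,4 if 0 else 3,"s1.png")
crop(p,170,170,350,340,4,"s2.png")
E
```

```text
(no output)
```

View pics/s1.png

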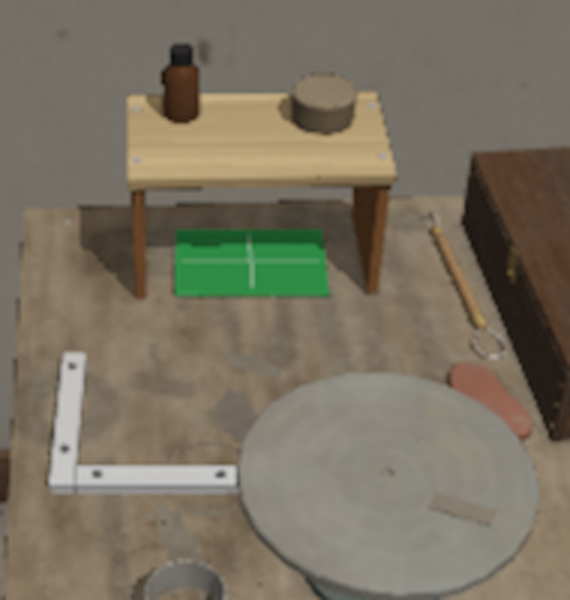

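View pics/s2.png

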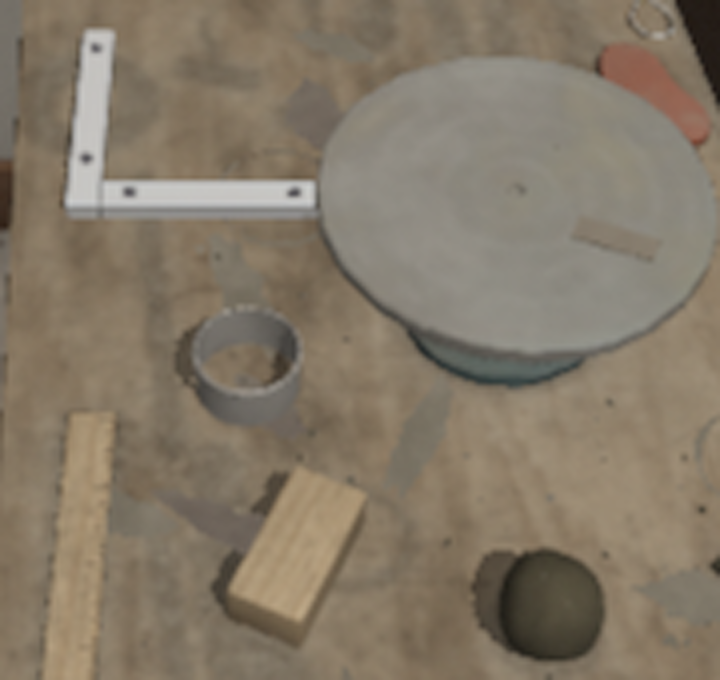

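```bash
python3 - <<'E'
from rig import env, vision
from h import *
p=vision.get_image("side")
def s1(l): return (np.array(l,float)+.5)/3-.5+[170,60]
def s2(l): return (np.array(l,float)+.5)/4-.5+[170,170]
np.set_printoptions(precision=1,suppress=True)
print("templ",unproj(p,s1([[175,296],[330,297],[327,229],[177,229],[252,261]]),5))
print("stop in z14",unproj(p,s2([[115,32],[103,181],[316,181]]),14))
print("block top",unproj(p,s2([[301,467],[367,494],[301,625],[230,597]]),30))
print("cutter top rim",unproj(p,s2([[192,352],[301,352],[247,306]]),35))
print("shelf front top",unproj(p,s1([[127,185],[396,183],[386,96],[127,95]]),155))
print("shelf panel feet",unproj(p,s1([[135,297],[145,297],[368,292],[379,294]]),0))
for z in (60,100,140): print("disc",z,unproj(p,s2([[518,188],[321,190],[715,205],[518,56],[518,356]]),z))
print("disc base",unproj(p,s2([[412,335],[590,350],[510,385]]),0))
print("stick",unproj(p,s2([[70,411],[115,411],[45,680]]),5))
print("ball",unproj(p,s2([[500,605],[603,605],[550,660]]),20))
E
```

```text
templ [[490.4 150.    5. ]
 [649.5 139.7   5. ]
 [661.2 254.4   5. ]
 [498.1 263.    5. ]
 [574.5 203.1   5. ]]
stop in z14 [[399.6  56.8  14. ]
 [391.2 -91.2  14. ]
 [533.5 -99.7  14. ]]
block top [[ 505.2 -337.1   30. ]
 [ 541.  -357.5   30. ]
 [ 497.6 -436.7   30. ]
 [ 460.7 -417.5   30. ]]
cutter top rim [[ 445.8 -254.7   35. ]
 [ 511.  -258.8   35. ]
 [ 480.6 -221.4   35. ]]
shelf front top [[445.4 136.5 155. ]
 [700.9 126.7 155. ]
 [715.9 280.1 155. ]
 [449.2 294.6 155. ]]
shelf panel feet [[449.4 156.6   0. ]
 [459.7 156.1   0. ]
 [691.2 151.5  -0. ]
 [702.1 147.6   0. ]]
disc 60 [[ 657.  -156.4   60. ]
 [ 531.5 -150.6   60. ]
 [ 779.5 -178.4   60. ]
 [ 676.8  -34.1   60. ]
 [ 635.5 -289.1   60. ]]
disc 100 [[ 647.2 -193.1  100. ]
 [ 527.4 -187.6  100. ]
 [ 764.1 -214.1  100. ]
 [ 666.1  -76.4  100. ]
 [ 626.7 -319.8  100. ]]
disc 140 [[ 637.3 -229.8  140. ]
 [ 523.4 -224.6  140. ]
 [ 748.6 -249.8  140. ]
 [ 655.3 -118.7  140. ]
 [ 617.8 -350.4  140. ]]
disc base [[ 584.5 -222.5    0. ]
 [ 694.7 -241.3   -0. ]
 [ 640.2 -265.     0. ]]
stick [[ 371.2 -271.1    5. ]
 [ 398.2 -272.8    5. ]
 [ 360.5 -445.5    5. ]]
ball [[ 607.3 -426.1   20. ]
 [ 663.5 -429.8   20. ]
 [ 628.9 -460.2   20. ]]
```

```bash
python3 -m pendant '[[[0,0,0],8.8],[[0,0,0],8.8],[[0,0,0],8.8],[[-5,-2.7,0],0],[[-5.4,-2.9,0],0],[[-5.4,-2.9,0],0],[[-5.4,-2.9,0],0],[[-5.4,-2.9,0],0]]' 0
python3 - <<'E'
from rig import env
s=env.read_state(); print(s["tool_pos"],s["joints"],s["time"])
E
```

```text
time: 1.9
tool_pos: [383.8, -270.9, 231.6]
eef_rot: [-0.685, 0.728, -0.001, 0.0]
force: [-0.0, -0.9, 0.6]
width: 85.7
[ 383.83764198 -270.8733813   231.62360923] [-8.68093684e-01 -6.19613947e-02  1.86211961e+00  1.45414884e-04
  1.34043882e+00  7.63096544e-01] 1.9
```

```bash
python3 -m pendant '[[[-4.8,-2.4,0],0],[[-4.8,-2.4,0],0],[[-4.8,-2.4,0],0],[[-4.8,-2.4,0],0],[[-4.8,-2.4,0],0],[[-4.8,-2.4,0],0],[[-4.5,-2.2,0],0],[[0,0,0],0]]' 0
cat >> h.py <<'E'
def tool(s):
    from scipy.spatial.transform import Rotation as Ro
    return Ro.from_quat(s["eef_rot"]).as_matrix()
def to(x,y,z):
    from rig import env
    s=env.read_state(); M=tool(s); d=np.array([x,y,z])-s["tool_pos"]
    np.set_printoptions(precision=2,suppress=True)
    print("t",s["time"],"pos",s["tool_pos"],"F",s["force"],"yaw",np.degrees(np.arctan2(M[1,0],M[0,0])),"zaxis",M[:,2],"width",s["width"])
    print("shift cm to target:",M.T@d/10, "joints",s["joints"])
E
python3 - <<'E'
from rig import env,vision
from h import *
to(570,100,100)
p=vision.get_image("side"); crop(p,130,20,400,230,2.8,"s3.png")
p=vision.get_image("top"); crop(p,100,80,330,280,3,"t3.png")
E
```

```text
time: 2.9
tool_pos: [569.6, 52.9, 231.1]
eef_rot: [-0.687, 0.727, 0.0, 0.0]
force: [-0.7, -1.0, 0.6]
width: 85.7
t 2.9 pos [569.56  52.93 231.13] F [-0.69 -0.99  0.64] yaw -93.1885322227928 zaxis [ 0.  0. -1.] width 85.68176099836074
shift cm to target: [-4.69  0.22 13.12] joints [-0.12  0.17  1.62  0.    1.35  1.51]
```

View pics/s3.png

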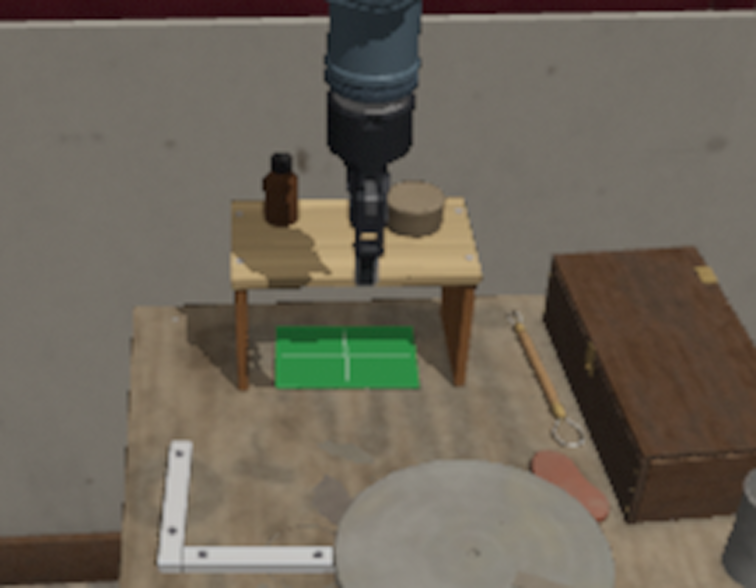

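View pics/t3.png

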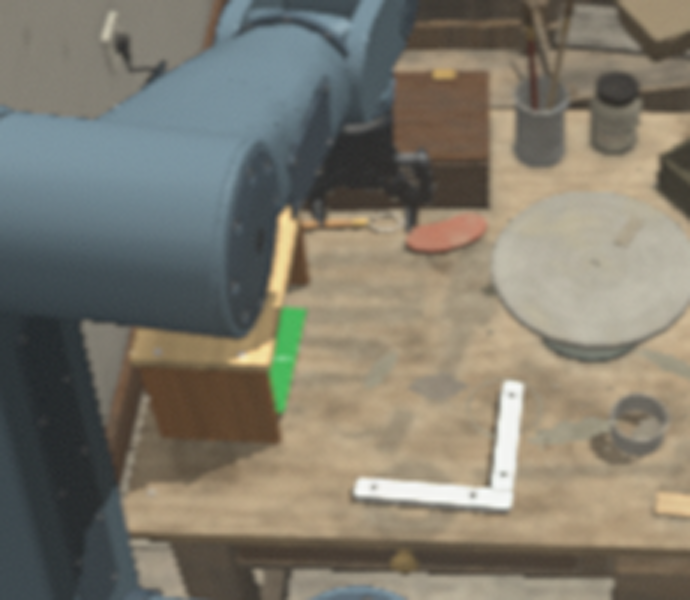

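```bash
python3 - <<'E'
from rig import env,vision
from h import *
p=vision.get_image("side")
np.set_printoptions(precision=1,suppress=True)
for dz in (0,20,50,73,100,130,160,190,220):
    print(dz,((proj(p,[[569.6,53,231+dz]])-[130,20])*2.8))
# shelf edges overlay: front at y line measure
def s3(l): return (np.array(l,float)+.5)/2.8-.5+[130,20]
print("board front bottom z140",unproj(p,s3([[231,283],[480,280]]),140))
print("board front top z155",unproj(p,s3([[231,276],[478,273]]),155))
print("templ front",unproj(p,s3([[277,388],[420,387]]),5))
E
```

```text
0 [[362.6 265.1]]
20 [[363.5 247.1]]
50 [[364.7 219.3]]
73 [[365.8 197.4]]
100 [[367.  170.9]]
130 [[368.4 140.4]]
160 [[369.9 108.8]]
190 [[371.4  76. ]]
220 [[373.  42.]]
board front bottom z140 [[446.  160.4 140. ]
 [705.1 152.6 140. ]]
board front top z155 [[446.3 151.5 155. ]
 [700.1 144.  155. ]]
templ front [[492.3 150.3   5. ]
 [650.  143.4   5. ]]
```

```bash
python3 -m pendant '[[[-1.5,0,0],0],[[0,0,4],0],[[0,0,4],0],[[0,0,4],0],[[0,0,4],0],[[0,0,3],0],[[0,0,2],0],[[0,0,0],0]]' 0
python3 - <<'E'
from rig import env,vision
from h import *
to(572,103,10)
p=vision.get_image("side"); crop(p,150,60,330,210,4,"s4.png")
E
```

```text
time: 4.05
tool_pos: [568.5, 64.9, 20.1]
eef_rot: [-0.685, 0.728, 0.001, -0.001]
force: [0.3, 0.5, -1.2]
width: 85.3
t 4.05 pos [568.48  64.9   20.15] F [ 0.33  0.54 -1.25] yaw -93.47401890504032 zaxis [-0.  0. -1.] width 85.30858835074473
shift cm to target: [-3.82 -0.12  1.02] joints [-0.09  0.45  1.74  0.    0.95  1.54]
```

View pics/s4.png

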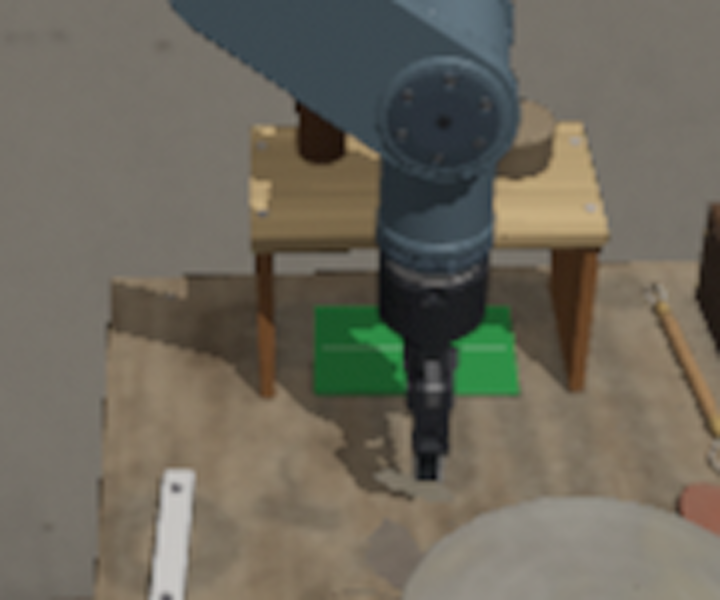

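```bash
python3 -m pendant '[[[-0.8,0,0],0],[[-0.8,0,0],0],[[-0.8,0,0],0],[[-0.6,0,0],0],[[-0.4,0,0],0],[[-0.2,0,0],0],[[0,0,0.6],0],[[0,0,0],0]]' 0
python3 - <<'E'
from rig import env,vision
from h import *
to(572,104,-8)
p=vision.get_image("side"); crop(p,190,90,320,190,6,"s5.png")
p=vision.get_image("top"); crop(p,130,120,280,240,5,"t5.png")
E
```

```text
time: 5.1
tool_pos: [571.1, 100.7, 14.5]
eef_rot: [-0.686, 0.728, 0.001, -0.001]
force: [-0.6, -0.4, 0.6]
width: 85.6
t 5.1 pos [571.11 100.71  14.49] F [-0.56 -0.36  0.63] yaw -93.44888255643338 zaxis [-0.  0. -1.] width 85.57691716174357
shift cm to target: [-0.33 -0.07  2.25] joints [-0.03  0.48  1.72 -0.    0.95  1.6 ]
```

View pics/s5.png

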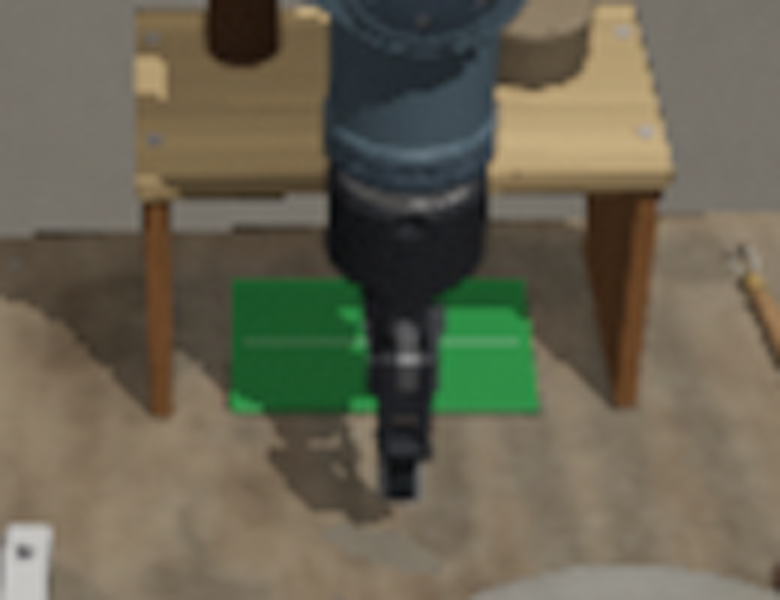

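View pics/t5.png

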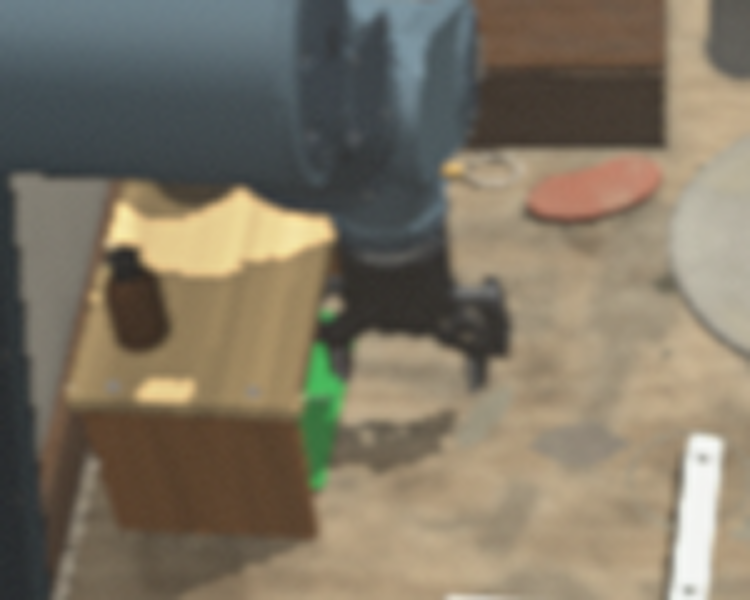

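```bash
python3 - <<'E'
from rig import env,vision
from h import *
p=vision.get_image("top")
np.set_printoptions(precision=1,suppress=True)
def c(l): return (np.array(l,float)+.5)/5-.5+[130,120]
print("templ front",unproj(p,c([[345,375],[318,488]]),5))
print("panel foot",unproj(p,c([[316,538]]),0))
print("board front bottom z140, top155",unproj(p,c([[302,413]]),140),unproj(p,c([[302,402],[336,240]]),155))
print("finger tip left bottom z27",unproj(p,c([[335,385]]),27), "right tip",unproj(p,c([[472,390],[490,390]]),27))
print("flange",unproj(p,c([[335,225],[445,225]]),170),unproj(p,c([[345,320],[450,320]]),95))
E
```

```text
templ front [[591.7 152.7   5. ]
 [490.8 159.4   5. ]]
panel foot [[452.3 156.5   0. ]]
board front bottom z140, top155 [[452.9 149.5 140. ]] [[450.2 147.3 155. ]
 [588.4 142.6 155. ]]
finger tip left bottom z27 [[565.  154.3  27. ]] right tip [[563.9  56.9  27. ]
 [564.4  44.2  27. ]]
flange [[588.3 141.7 170. ]
 [590.9  68.4 170. ]] [[568.6 140.5  95. ]
 [571.1  68.4  95. ]]
```

```bash
python3 -m pendant '[[[-0.2,0,0],0],[[-0.15,0,0],0],[[0,0,0.5],0],[[0,0,0.5],0],[[0,0,0.4],0],[[0,0,0.3],0],[[0,0,0],0],[[0,0,0],0]]' 0
python3 - <<'E'
from rig import env,vision
from h import *
to(572,104,-8)
E
```

```text
time: 6.25
tool_pos: [572.1, 104.4, -1.6]
eef_rot: [-0.686, 0.728, -0.0, 0.0]
force: [-0.3, -0.4, -0.2]
width: 85.1
t 6.25 pos [572.07 104.36  -1.63] F [-0.27 -0.4  -0.24] yaw -93.43765700506864 zaxis [ 0.  0. -1.] width 85.06649273109593
shift cm to target: [0.04 0.   0.64] joints [-0.02  0.5   1.72  0.    0.92  1.61]
```

```bash
python3 -m pendant '[[[0,0,0.2],0],[[0,0,0.1],0],[[0,0,0.1],0],[[0,0,0.05],0],[[0,0,0.05],0],[[0,0,0.05],0],[[0,0,0.05],0],[[0,0,0],0]]' 0
python3 - <<'E'
from rig import env,vision
from h import *
to(572,104,-8)
p=vision.get_image("top"); crop(p,150,140,250,220,8,"t6.png")
E
```

```text
time: 7.25
tool_pos: [571.9, 104.4, -7.8]
eef_rot: [-0.686, 0.728, 0.0, -0.0]
force: [-0.1, 0.3, -0.5]
width: 85.5
t 7.25 pos [571.93 104.36  -7.75] F [-0.12  0.28 -0.51] yaw -93.4377391691453 zaxis [-0. -0. -1.] width 85.51918201670071
shift cm to target: [ 0.04 -0.01  0.02] joints [-0.02  0.52  1.72 -0.    0.91  1.61]
```

View pics/t6.png

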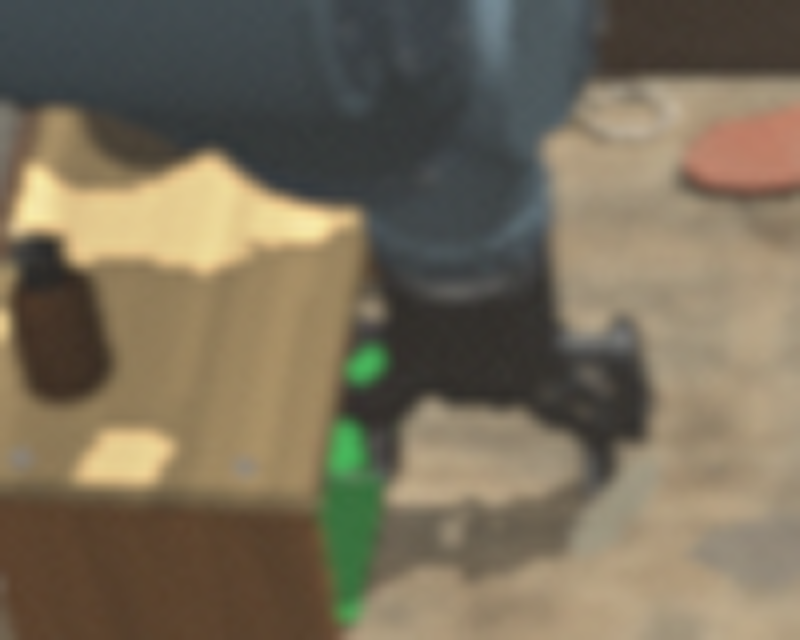

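```bash
python3 -m pendant '[[[0,0,0.05],0],[[0,0,0],0],[[0,0,0.05],0],[[0,0,0],0],[[0,0,0.05],0],[[0,0,0],0],[[0,0,0],0],[[0,0,0],0]]' 0; python3 - <<'E'
from h import *
to(572,104,-8)
E
```

```text
time: 8.3
tool_pos: [572.2, 104.4, -8.3]
eef_rot: [-0.686, 0.728, -0.0, 0.0]
force: [-2.9, -0.7, 8.7]
width: 85.4
t 8.3 pos [572.18 104.39  -8.31] F [-2.92 -0.75  8.74] yaw -93.42168146565575 zaxis [ 0.  0. -1.] width 85.44744461902815
shift cm to target: [ 0.04  0.02 -0.03] joints [-0.02  0.52  1.72  0.    0.91  1.61]
```

```bash
python3 -m pendant '[[[0,0,0.05],0],[[0.1,0,0],0],[[0.3,0,0],0],[[0.5,0,0],0],[[0.5,0,0],0],[[0.5,0,0],0],[[0.3,0,0],0],[[0,0,0],0]]' 0; python3 - <<'E'
from h import *
from rig import vision
to(572,104,-8)
p=vision.get_image("top"); crop(p,150,140,250,220,8,"t7.png")
p=vision.get_image("side"); crop(p,190,90,320,190,6,"s7.png")
E
```

```text
time: 9.3
tool_pos: [572.2, 82.7, -8.4]
eef_rot: [-0.685, 0.728, -0.001, 0.001]
force: [-0.4, 0.9, 7.6]
width: 85.2
t 9.3 pos [572.17  82.65  -8.36] F [-0.43  0.88  7.59] yaw -93.46745556978476 zaxis [ 0.  0. -1.] width 85.24903226509905
shift cm to target: [-2.13  0.15 -0.03] joints [-0.06  0.51  1.73  0.    0.9   1.57]
```

View pics/t7.png

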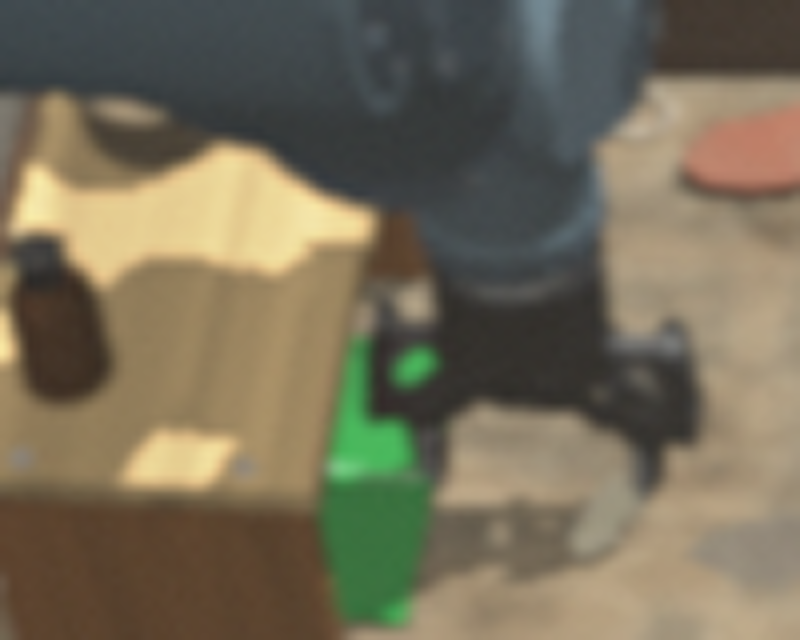

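View pics/s7.png

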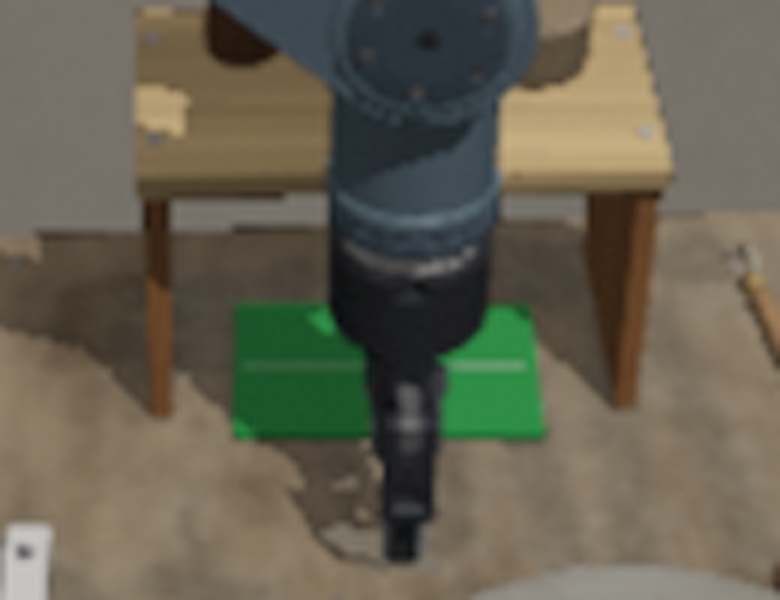

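```bash
python3 -m pendant '[[[0.3,0,0.03],0],[[0.8,0,0],0],[[1.2,0,0.02],0],[[1.4,0,0],0],[[1.4,0,0],0],[[1.4,0,0],0],[[0.9,0,0],0],[[0.4,0,0],0]]' 0; python3 - <<'E'
from h import *
from rig import vision
to(572,104,-8)
E
```

```text
time: 10.4
tool_pos: [568.0, 4.6, -8.4]
eef_rot: [-0.685, 0.728, -0.001, 0.002]
force: [0.1, 4.6, 9.9]
width: 85.3
t 10.4 pos [567.99   4.62  -8.41] F [0.05 4.65 9.93] yaw -93.50040418244795 zaxis [ 0.  0. -1.] width 85.29006027346196
shift cm to target: [-9.94  0.21 -0.03] joints [-0.2   0.49  1.76  0.    0.89  1.43]
```

```bash
python3 -m pendant '[[[0.3,0,0],0],[[0.8,0,0],0],[[1.0,0,0],0],[[0.9,0,0],0],[[0.5,0,0],0],[[0.1,0,0],0],[[0,0,0],0],[[0,0,-0.3],0]]' 0; python3 -m pendant '[[[0,0,-1],0],[[0,0,-2],0],[[0,0,-3],0],[[0,0,-4],0],[[0,0,0],10],[[0,0,0],10],[[0,0,0],10],[[0,0,0],10]]' 0; python3 - <<'E'
from h import *
from rig import vision
to(568,65,60)
p=vision.get_image("top"); crop(p,150,140,310,260,5,"t8.png")
p=vision.get_image("side"); crop(p,170,110,330,230,5,"s8.png")
E
```

```text
time: 11.4
tool_pos: [564.2, -31.4, -6.8]
eef_rot: [-0.686, 0.728, -0.0, 0.0]
force: [-0.7, -0.8, -0.1]
width: 85.0
time: 12.4
tool_pos: [564.1, -31.5, 94.2]
eef_rot: [-0.393, 0.92, -0.0, 0.0]
force: [0.0, -0.3, 0.5]
width: 84.8
t 12.4 pos [564.07 -31.5   94.2 ] F [ 0.04 -0.28  0.54] yaw -133.7636417208509 zaxis [ 0. -0. -1.] width 84.77156983854937
shift cm to target: [-7.24  6.39  3.42] joints [-0.27  0.32  1.74 -0.    1.08  2.07]
```

View pics/t8.png

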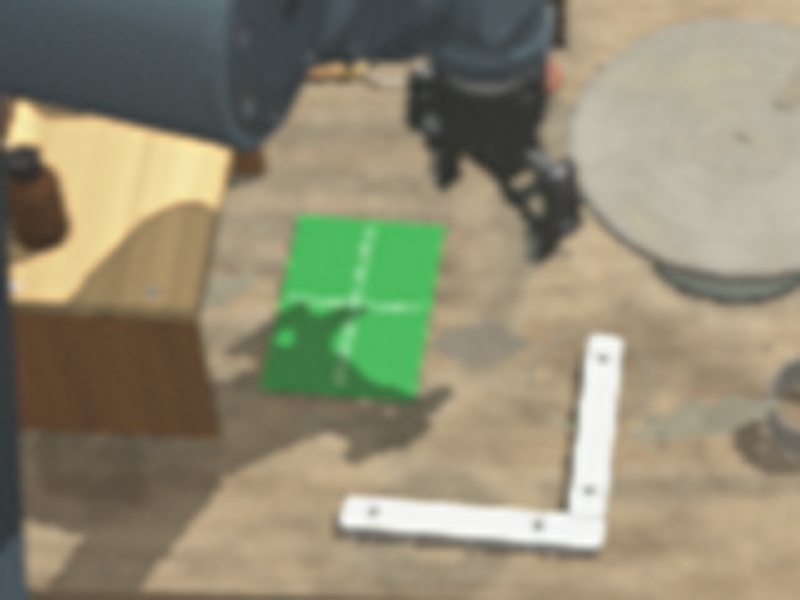

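View pics/s8.png

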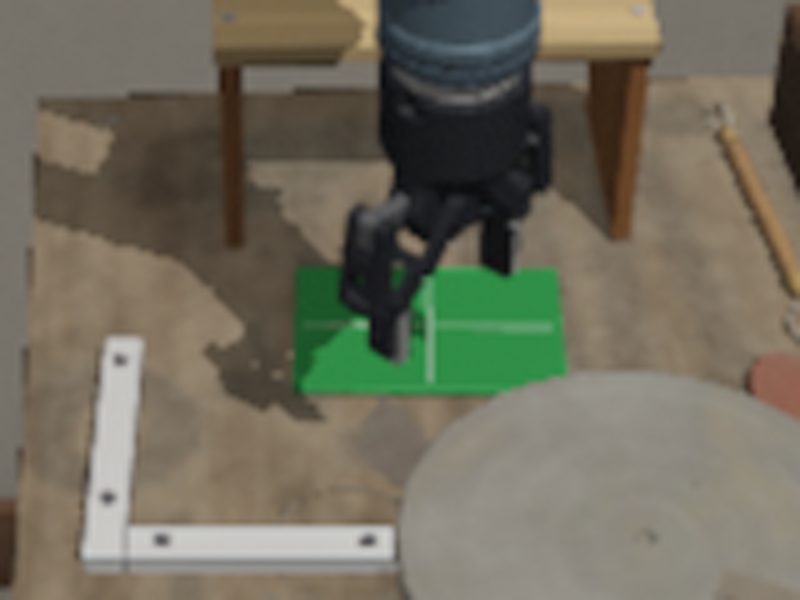

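```bash
cat >> h.py <<'E'
def rect(p,z,x0,x1,y0,y1,mm=0.5):
    # image: col = (x-x0)/mm, row=(y1-y)/mm
    W,H=int((x1-x0)/mm),int((y1-y0)/mm)
    w=np.array([[x0,y1,z],[x1,y1,z],[x1,y0,z],[x0,y0,z]],float)
    M=cv2.getPerspectiveTransform(proj(p,w).astype(np.float32),np.float32([[0,0],[W,0],[W,H],[0,H]]))
    return cv2.warpPerspective(p["pixels"],M,(W,H),flags=cv2.INTER_CUBIC)
def templ(p,x0=330,x1=720,y0=-160,y1=230):
    im=rect(p,5,x0,x1,y0,y1); h=cv2.cvtColor(im,cv2.COLOR_BGR2HSV)
    m=cv2.inRange(h,(50,90,40),(75,255,255))
    m=cv2.morphologyEx(m,cv2.MORPH_CLOSE,np.ones((15,15)))
    cs=cv2.findContours(m,cv2.RETR_EXTERNAL,cv2.CHAIN_APPROX_NONE)[0]
    if not cs: return None
    c=max(cs,key=cv2.contourArea); (cx,cy),(w,hh),a=cv2.minAreaRect(c)
    if w<hh: w,hh=hh,w; a+=90
    a=-a
    a=(a+90)%180-90
    return dict(c=(round(x0+cx*.5,1),round(y1-cy*.5,1)),size=(w*.5,hh*.5),yaw_deg=round(a,2),area=cv2.contourArea(c)*.25,box=[[round(float(x0+q[0]*.5),1),round(float(y1-q[1]*.5),1)] for q in cv2.boxPoints(cv2.minAreaRect(c))])
E
python3 - <<'E'
from h import *
from rig import vision
for n in ("top","side"):
    p=vision.get_image(n); print(n,templ(p))
    im=rect(p,14,360,560,-140,80,0.3); cv2.imwrite(f"pics/stop_{n}.png",cv2.resize(im,None,fx=.8,fy=.8))
E
```

```text
top {'c': (567.2, 71.0), 'size': (161.0155792236328, 110.6496353149414), 'yaw_deg': -3.99, 'area': 17324.0, 'box': [[483.0, 21.4], [490.7, 131.8], [651.3, 120.6], [643.6, 10.2]]}
side {'c': (567.2, 68.3), 'size': (160.15625, 116.27313232421875), 'yaw_deg': -3.58, 'area': 14798.375, 'box': [[483.6, 15.3], [490.9, 131.3], [650.7, 121.3], [643.5, 5.3]]}
```

View pics/stop_top.png

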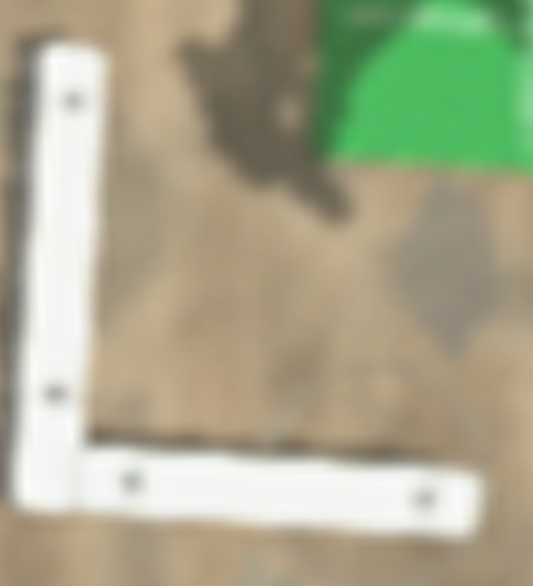

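View pics/stop_side.png

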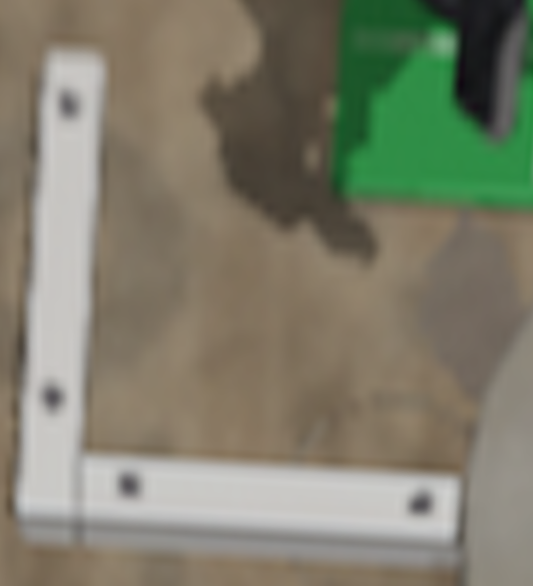

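```bash
python3 -m pendant '[[[-3.8,3.44,0],0],[[-3.8,3.44,0],0],[[0,0,0],-10.4],[[0,0,0],-10.4],[[0,0,0],-10.4],[[0,0,0],-10.4],[[0,0,0],-10.4],[[0,0,0],-10.4]]' 0; python3 -m pendant '[[[0,0,0],-10.4],[[0,0,0],-10.4],[[0,0,0],-10.4],[[0,0,0],-10.4],[[0,0,0],-10.4],[[0,0,0],-10.4],[[0,0,4],-5],[[0,0,3],0]]' 0; python3 - <<'E'
from h import *
to(567.2,71,-7.5)
E
```

```text
time: 13.6
tool_pos: [566.2, 71.1, 93.2]
eef_rot: [0.817, -0.577, 0.0, -0.0]
force: [0.2, -0.3, -0.4]
width: 85.4
time: 14.6
tool_pos: [566.1, 71.1, 22.2]
eef_rot: [1.0, -0.029, 0.0, 0.0]
force: [-0.3, 0.4, -0.0]
width: 85.6
t 14.6 pos [566.06  71.1   22.25] F [-0.3   0.43 -0.01] yaw -3.3794765995919676 zaxis [ 0. -0. -1.] width 85.55656739223093
shift cm to target: [0.11 0.   2.97] joints [-0.08  0.44  1.74 -0.    0.95 -0.02]
```

```bash
python3 -m pendant '[[[0.1,0,1.5],0],[[0,0,0.9],0],[[0,0,0.4],0],[[0,0,0.2],0],[[0,0,0.1],0],[[0,0,0.05],0],[[0,0,0],0],[[0,0,0],0]]' 0; python3 - <<'E'
from h import *
to(567.2,71,-9)
E
```

```text
time: 15.6
tool_pos: [567.5, 71.0, -8.1]
eef_rot: [0.999, -0.032, 0.0, 0.0]
force: [-0.4, -0.4, 4.2]
width: 85.3
t 15.6 pos [567.51  71.04  -8.13] F [-0.42 -0.37  4.21] yaw -3.632967241611455 zaxis [ 0. -0. -1.] width 85.27169907941139
shift cm to target: [-0.03  0.01  0.09] joints [-0.08  0.5   1.74  0.    0.9  -0.02]
```

```bash
python3 -m pendant '[[[0,0,0.08],0],[[-0.4,0.6,0],0],[[-1.0,1.4,0],0],[[-1.6,2.2,0],0],[[-1.8,2.5,0],0],[[-1.5,2.1,0],0],[[-0.9,1.2,0],0],[[-0.4,0.5,0],0]]' 0; python3 - <<'E'
from h import *
from rig import vision
to(474.2,-38.7,-9)
for n in ("top","side"):
    p=vision.get_image(n); print(n,templ(p)); crop(p,*((180,140,300,240) if n=="top" else (170,140,290,240)),6,f"{n[0]}9.png")
E
```

```text
time: 16.6
tool_pos: [486.4, -29.9, -8.0]
eef_rot: [0.999, -0.033, 0.002, 0.0]
force: [2.9, 2.9, 8.4]
width: 85.7
t 16.6 pos [486.41 -29.85  -8.  ] F [2.88 2.95 8.39] yaw -3.7271586254166382 zaxis [ 0. -0. -1.] width 85.67290851587974
shift cm to target: [-1.16  0.96  0.09] joints [-0.31  0.36  1.96  0.    0.82 -0.24]
top {'c': (487.0, -9.6), 'size': (161.12103271484375, 111.21710205078125), 'yaw_deg': 15.7, 'area': 12345.625, 'box': [[394.4, 22.1], [549.5, 65.7], [579.6, -41.4], [424.5, -84.9]]}
side {'c': (487.0, -13.6), 'size': (161.63876342773438, 113.7901382446289), 'yaw_deg': 14.7, 'area': 12001.375, 'box': [[394.4, 21.0], [550.7, 62.0], [579.6, -48.1], [423.2, -89.1]]}
```

View pics/t9.png

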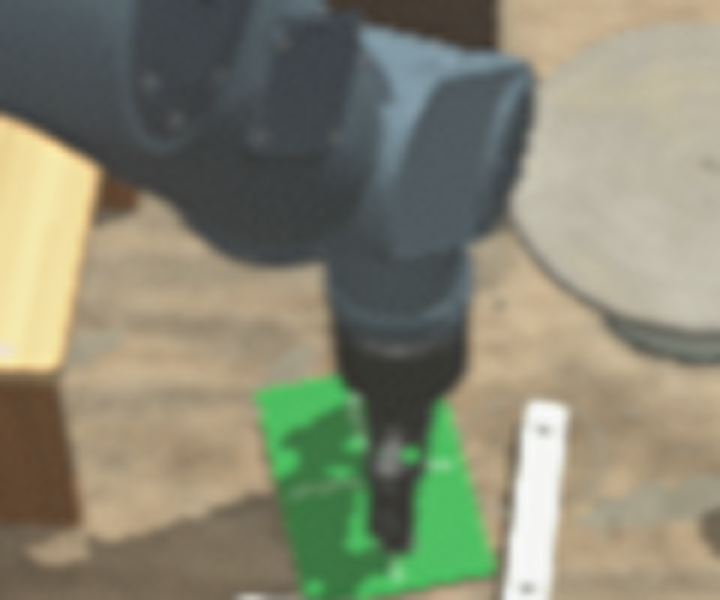

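View pics/s9.png

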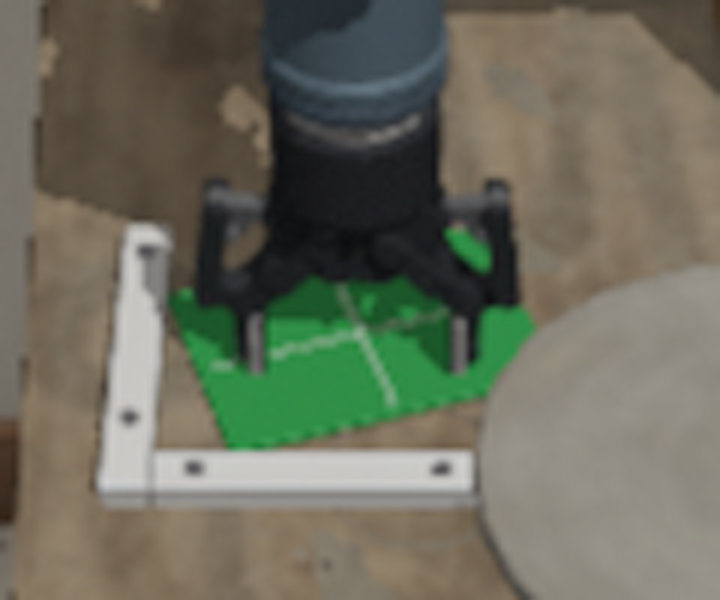

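```bash
python3 - <<'E'
from h import *
from rig import env
s=env.read_state(); print(s["torque"],s["force"]); M=tool(s)
np.set_printoptions(precision=5,suppress=True); print(M[:,2])
E
```

```text
[-0.2150311   0.42600747  0.07814208] [ 0.24861515 -2.31759125 10.41254184]
[ 0.00346 -0.0013  -0.99999]
```

```bash
python3 -m pendant '[[[0,0,-1],0],[[0,0,-2],0],[[0,0,-1],0],[[-0.1,-1.8,0],0],[[0,0,0],-9],[[0,0,0],-9],[[0,0,0],0],[[0,0,0],0]]' 1; python3 - <<'E'
from h import *
from rig import vision
for n in ("top","side"):
    p=vision.get_image(n); t=templ(p); print(n,t); crop(p,*((180,140,300,240) if n=="top" else (170,140,290,240)),6,f"{n[0]}10.png")
to(487,-12,5)
E
```

```text
time: 17.7
tool_pos: [484.3, -10.2, 30.0]
eef_rot: [0.992, 0.124, -0.0, -0.0]
force: [0.4, 0.6, 0.0]
width: 0.6
top {'c': (486.9, -9.4), 'size': (161.4890594482422, 113.0134506225586), 'yaw_deg': 15.64, 'area': 15072.75, 'box': [[393.9, 23.2], [549.4, 66.8], [579.9, -42.1], [424.4, -85.6]]}
side {'c': (487.3, -13.2), 'size': (160.9424591064453, 114.2054672241211), 'yaw_deg': 14.89, 'area': 16127.125, 'box': [[394.9, 21.3], [550.4, 62.7], [579.8, -47.7], [424.2, -89.1]]}
t 17.8 pos [484.54 -10.58  30.24] F [ 0.13  0.22 -0.1 ] yaw 14.2641869941093 zaxis [-0.  0. -1.] width -0.11724544804755045
shift cm to target: [0.2  0.2  2.52] joints [-0.27  0.28  1.96  0.    0.9  -0.52]
```

View pics/t10.png

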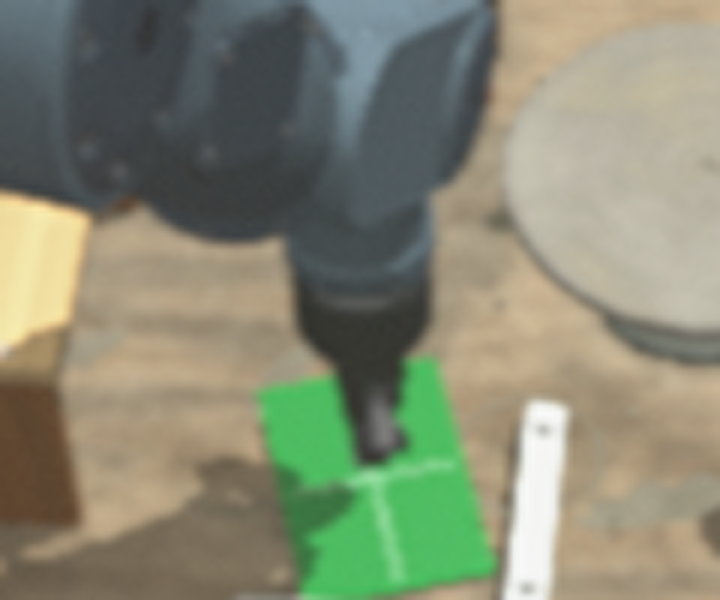

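View pics/s10.png

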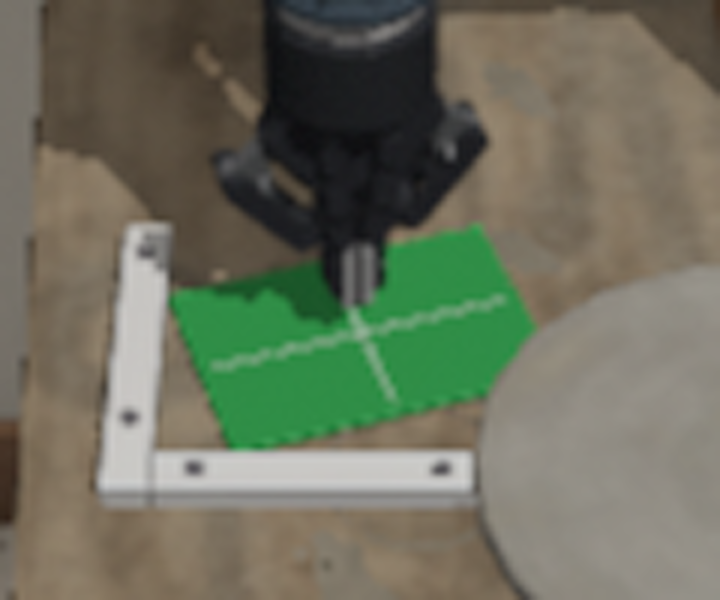

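```bash
python3 -m pendant '[[[0.5,0.25,1.2],0],[[0,0,0.8],0],[[0,0,0.4],0],[[0,0,0.15],0],[[0,0,0.1],0],[[0,0,0.05],0],[[0,0,0],0],[[0,0,0],0]]' 1; python3 - <<'E'
from h import *
from rig import env
print(env.read_state()["torque"])
to(487,-12,5)
E
```

```text
time: 18.8
tool_pos: [490.1, -12.1, 5.0]
eef_rot: [0.992, 0.125, -0.0, -0.0]
force: [-8.1, 1.7, 21.7]
width: -0.2
[0.27083225 1.40194627 0.01515639]
t 18.8 pos [490.13 -12.05   4.98] F [-8.13  1.66 21.75] yaw 14.376607066562768 zaxis [-0. -0. -1.] width -0.2358456413993261
shift cm to target: [-0.3  -0.08 -0.  ] joints [-0.27  0.34  1.95 -0.    0.85 -0.52]
```

```bash
python3 -m pendant '[[[0,0,-0.06],0],[[-0.11,0.44,0],3],[[-0.09,0.44,0],3],[[-0.06,0.45,0],3],[[-0.04,0.45,0],3],[[-0.01,0.45,0],3],[[0,0.45,0],3],[[0,0,0],0]]' 1; python3 - <<'E'
from h import *
from rig import vision
for n in ("top","side"):
    p=vision.get_image(n); t=templ(p); print(n,t); crop(p,*((180,140,300,240) if n=="top" else (170,140,290,240)),6,f"{n[0]}11.png")
to(476,-39,5)
E
```

```text
time: 19.8
tool_pos: [491.7, -39.3, 5.0]
eef_rot: [0.999, -0.032, 0.001, -0.0]
force: [0.2, 1.6, 7.2]
width: -0.3
top {'c': (490.4, -34.9), 'size': (161.84507751464844, 110.93167114257812), 'yaw_deg': -1.66, 'area': 14222.125, 'box': [[407.9, -88.0], [411.1, 22.9], [572.9, 18.2], [569.7, -92.7]]}
side {'c': (490.5, -35.8), 'size': (160.2345428466797, 107.12855529785156), 'yaw_deg': -0.8, 'area': 12208.375, 'box': [[409.6, -88.3], [411.1, 18.8], [571.3, 16.6], [569.8, -90.5]]}
t 19.9 pos [491.66 -39.33   5.03] F [0.6  1.81 6.26] yaw -3.670021624699911 zaxis [ 0. -0. -1.] width -0.27873836832804144
shift cm to target: [-1.57  0.07 -0.  ] joints [-0.32  0.34  1.95  0.    0.85 -0.26]
```

View pics/t11.png

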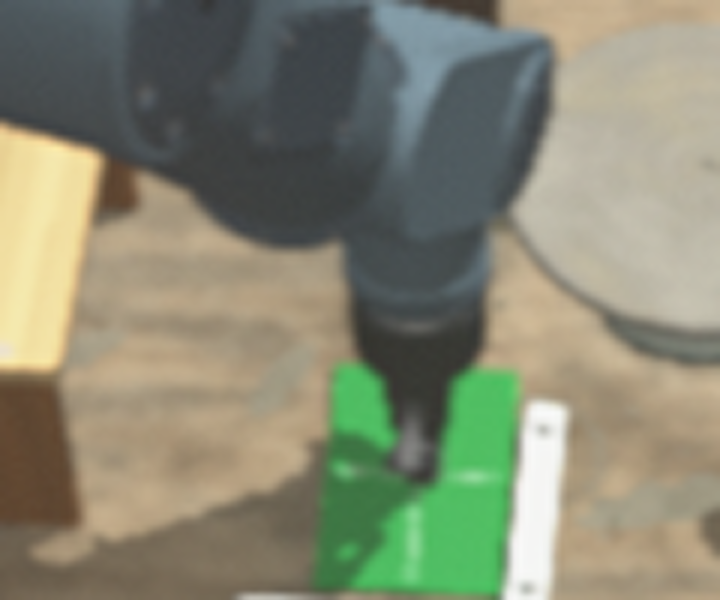

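View pics/s11.png

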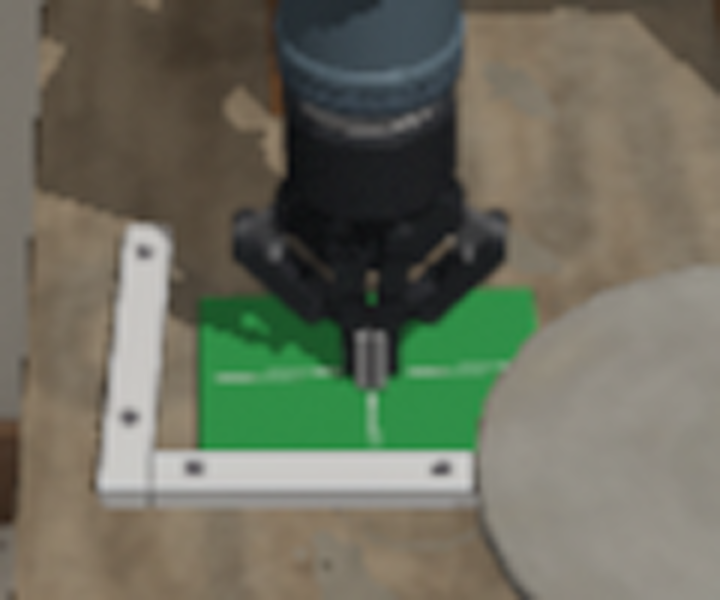

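```bash
python3 -m pendant '[[[0,0,0.04],0],[[0,0.25,0],0],[[0,0.25,0],0],[[-0.4,0,0],0],[[-0.5,0,0],0],[[-0.5,0,0],0],[[-0.3,0,0],0],[[-0.2,0.1,0],0]]' 1; python3 - <<'E'
from h import *
from rig import vision
for n in ("top","side"):
    p=vision.get_image(n); t=templ(p); print(n,t); crop(p,*((180,140,300,240) if n=="top" else (170,140,290,240)),6,f"{n[0]}12.png")
to(476,-39,5)
E
```

```text
time: 20.9
tool_pos: [473.5, -44.1, 5.1]
eef_rot: [0.999, -0.032, 0.003, 0.0]
force: [4.2, 3.7, 4.5]
width: -0.3
top {'c': (478.2, -37.3), 'size': (153.91445922851562, 106.887451171875), 'yaw_deg': -3.91, 'area': 12782.625, 'box': [[397.8, -85.3], [405.1, 21.3], [558.7, 10.8], [551.4, -95.8]]}
side {'c': (474.4, -35.2), 'size': (160.12887573242188, 102.21761322021484), 'yaw_deg': -3.54, 'area': 12466.75, 'box': [[391.3, -81.3], [397.6, 20.7], [557.5, 10.9], [551.2, -91.2]]}
t 21.0 pos [473.35 -44.1    5.04] F [3.04 2.81 5.95] yaw -3.67939512660443 zaxis [ 0. -0. -1.] width -0.37078569215518736
shift cm to target: [ 0.23 -0.53  0.  ] joints [-0.34  0.31  1.99  0.    0.84 -0.28]
```

View pics/t12.png

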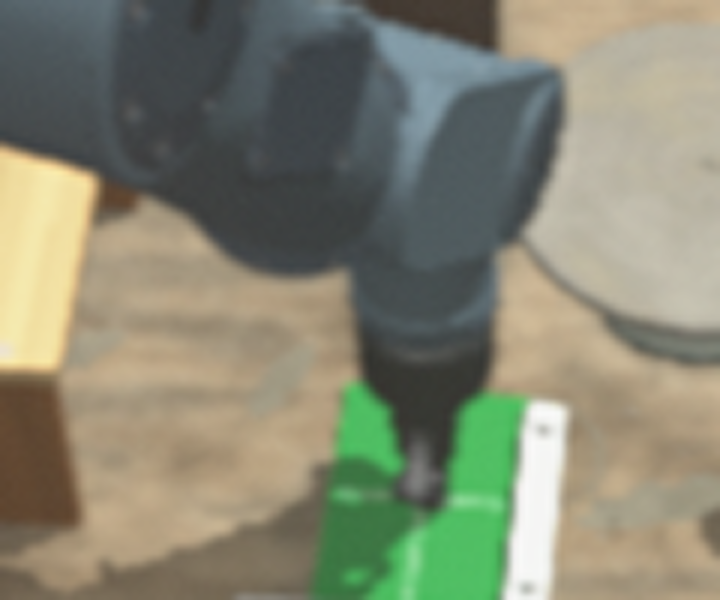

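View pics/s12.png

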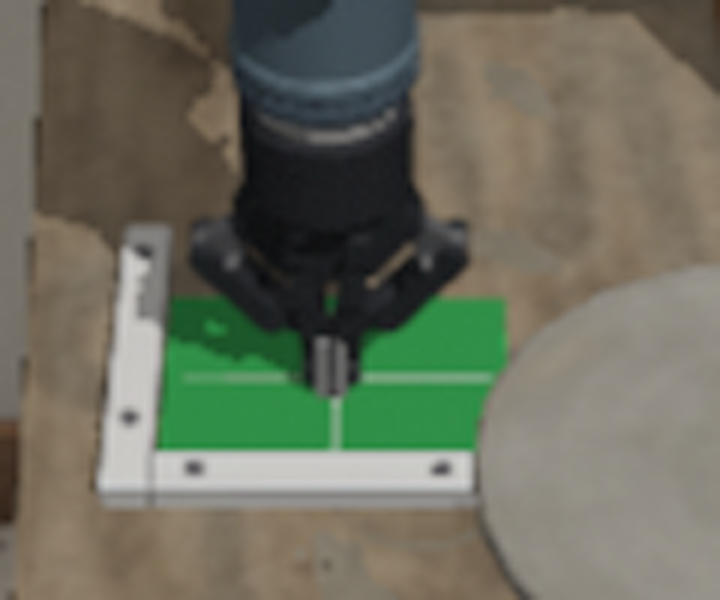

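```bash
python3 -m pendant '[[[0,0,0.06],0],[[0,0.2,0],0],[[0,0.2,0],0],[[-0.2,0,0],0],[[-0.2,0,0],0],[[0,0.1,0],0],[[-0.1,0,0],0],[[0,0,0],0]]' 1; python3 - <<'E'
from h import *
to(476,-39,5)
E
python3 -m pendant '[[[0,0,-0.2],0],[[0,0,-1],0],[[0,0,-4],0],[[0,0,-6],0],[[0,0,-6],0],[[0,5,0],0],[[0,6,0],0],[[0,6,0],0]]' 0
python3 - <<'E'
from h import *
from rig import vision
for n in ("top","side"):
    p=vision.get_image(n); t=templ(p); print(n,t); crop(p,*((180,140,320,240) if n=="top" else (170,140,310,240)),5.5,f"{n[0]}13.png")
    for t in ["block","block_center"]: print(t,[(np.round(d["point"],1).tolist(),round(d["confidence"],2)) for d in vision.search_frame(p,t)][:3])
    if n=="side": crop(p,170,230,290,330,6,"s13b.png")
    if n=="top": crop(p,270,180,390,260,6,"t13b.png")
to(501,-387,150)
E
```

```text
time: 22.0
tool_pos: [469.4, -48.9, 5.0]
eef_rot: [0.999, -0.032, 0.004, 0.0]
force: [5.9, 4.8, 8.9]
width: 0.2
t 22.0 pos [469.37 -48.88   5.03] F [5.89 4.85 8.89] yaw -3.687217663190123 zaxis [ 0.01 -0.   -1.  ] width 0.15642702824492544
shift cm to target: [ 0.6  -1.03  0.01] joints [-0.36  0.3   2.    0.    0.83 -0.29]
time: 23.0
tool_pos: [454.3, -219.6, 175.7]
eef_rot: [1.0, -0.031, 0.0, 0.0]
force: [1.1, -0.5, -0.6]
width: 85.3
top {'c': (476.5, -36.7), 'size': (152.7765655517578, 107.18795776367188), 'yaw_deg': -3.79, 'area': 15704.75, 'box': [[396.8, -85.1], [403.9, 21.9], [556.3, 11.7], [549.2, -95.2]]}
block [([498.5, -382.0, 30.9], 0.92)]
block_center [([489.7, -385.3, 30.6], 0.56)]
side {'c': (472.9, -34.7), 'size': (159.48475646972656, 103.24321746826172), 'yaw_deg': -3.48, 'area': 13783.5, 'box': [[390.2, -81.4], [396.4, 21.7], [555.6, 12.0], [549.4, -91.0]]}
block [([498.0, -390.7, 26.6], 0.82)]
block_center [([497.4, -395.4, 34.1], 0.68)]
t 23.3 pos [ 454.48 -217.13  174.8 ] F [-0.34  0.74 -1.27] yaw -3.6182516485216034 zaxis [-0.  0. -1.] width 85.51740748990186
shift cm to target: [ 5.72 16.66  2.46] joints [-0.68  0.08  1.84  0.    1.22 -0.62]
```

View pics/t13.png

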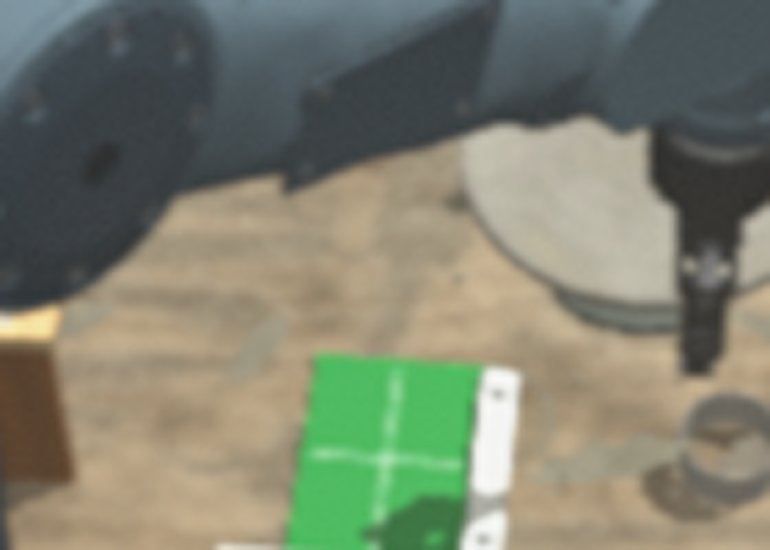

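View pics/s13.png

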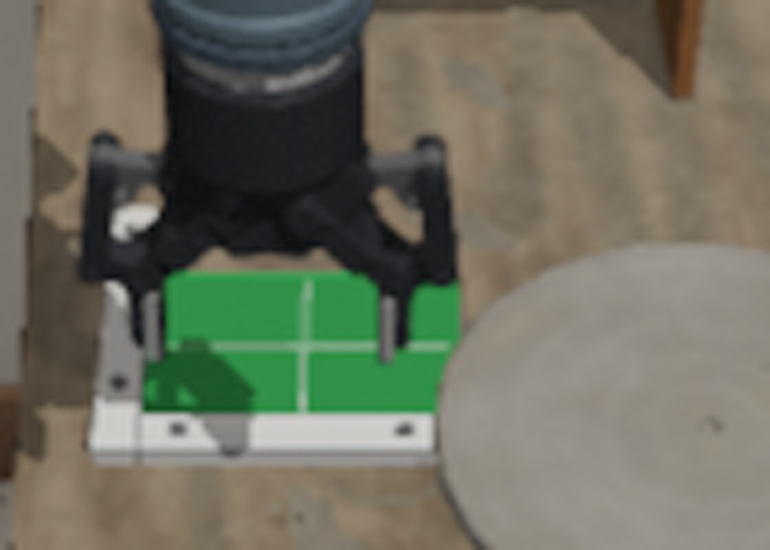

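View pics/s13b.png

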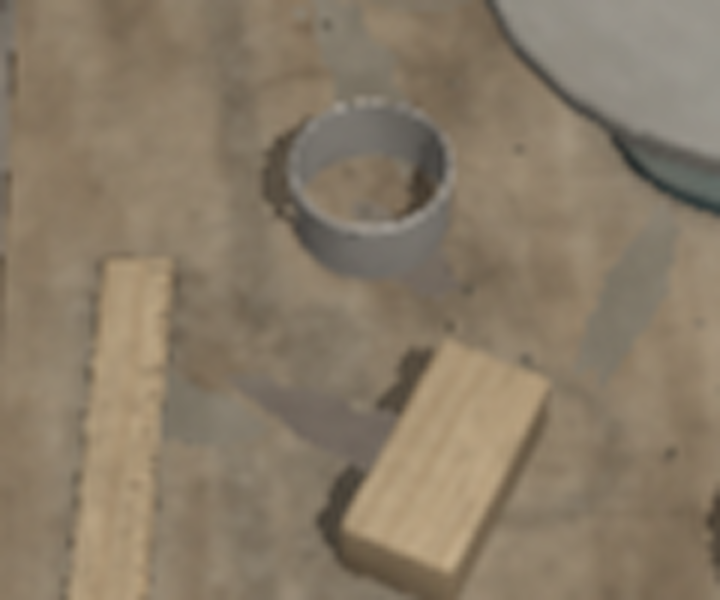

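View pics/t13b.png

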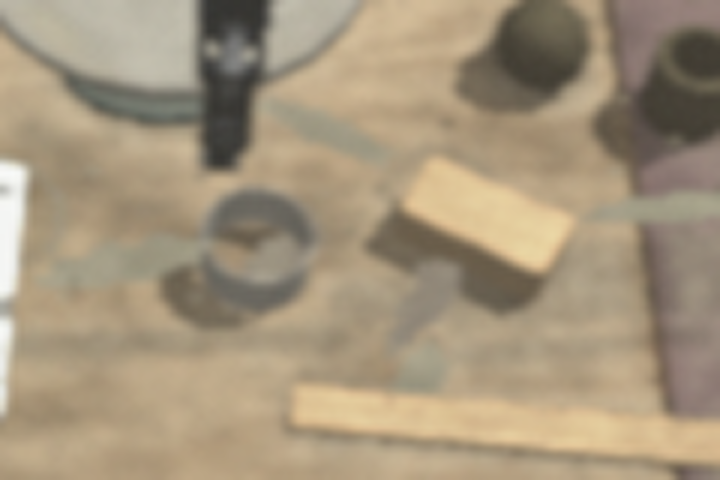

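```bash
python3 - <<'E'
from h import *
from rig import vision
np.set_printoptions(precision=1,suppress=True)
for n,l,o in (("top",[[437,155],[577,218],[540,275],[400,208]],[270,180]),("side",[[551,380],[452,572],[343,525],[446,340]],[170,230])):
    p=vision.get_image(n); q=unproj(p,(np.array(l)+.5)/6-.5+o,30)[:,:2]
    print(n,q.tolist(),"c",q.mean(0),"len",np.linalg.norm(q[1]-q[0]),np.linalg.norm(q[2]-q[1]))
    d=(q[0]+q[3]-q[1]-q[2]); print("long az",np.degrees(np.arctan2(d[1],d[0])))
to(501,-387,100)
E
```

```text
top [[541.4706352264993, -358.2521530427257], [499.03598746809456, -434.5939191071478], [458.6886339613092, -409.6513789577538], [502.5727966302963, -334.2725240653725]] c [ 500.4 -384.2] len 87.34279922360425 47.434578569917065
long az 60.363040240420425
side [[541.1971711854417, -356.99557563946985], [497.89978997526885, -434.4208781301172], [460.1181958821306, -413.11697164478494], [503.0198106229244, -336.6089947153396]] c [ 500.6 -385.3] len 88.70930439039229 43.374016228088024
long az 60.752205225325916
t 23.4 pos [ 454.83 -216.76  174.94] F [-0.04 -0.33 -0.37] yaw -3.5370798199906135 zaxis [-0.  0. -1.] width 85.22052198983653
shift cm to target: [ 5.66 16.71  7.48] joints [-0.68  0.08  1.84  0.    1.22 -0.62]
```

```bash
python3 -m pendant '[[[0,0,0],8.6],[[0,0,0],8.6],[[0,0,0],8.6],[[3,3.1,0],0],[[3,3.1,0],0],[[3,3.1,0],0],[[3.2,3.1,0],0],[[0,0,5],0]]' 0
python3 - <<'E'
from h import *
to(500.5,-384.8,0)
E
```

```text
time: 24.4
tool_pos: [503.9, -390.8, 129.3]
eef_rot: [0.967, -0.254, 0.005, 0.003]
force: [0.8, 0.5, -0.3]
width: 85.3
t 24.4 pos [ 503.92 -390.81  129.34] F [ 0.83  0.5  -0.35] yaw -29.44313184179444 zaxis [ 0.01 -0.01 -1.  ] width 85.3245794721827
shift cm to target: [-0.74 -0.41 12.93] joints [-0.85  0.41  1.53 -0.    1.19 -0.33]
```

```bash
python3 -m pendant '[[[0,0,0],0],[[0,0,3],0],[[0,0,3],0],[[0,0,2],0],[[0,0,0],0],[[0,0,0],0],[[0,0,0],0],[[0,0,0],0]]' 0
python3 - <<'E'
from h import *
from rig import vision
to(500.5,-384.8,0)
p=vision.get_image("side"); crop(p,180,240,300,330,6,"s14.png")
E
```

```text
time: 25.4
tool_pos: [500.6, -386.7, 46.1]
eef_rot: [0.967, -0.254, 0.001, 0.0]
force: [-0.6, 0.1, -0.4]
width: 85.1
t 25.4 pos [ 500.64 -386.71   46.09] F [-0.57  0.06 -0.41] yaw -29.438603792450273 zaxis [ 0. -0. -1.] width 85.13413236880515
shift cm to target: [-0.11 -0.16  4.61] joints [-0.85  0.52  1.57  0.    1.05 -0.33]
```

View pics/s14.png

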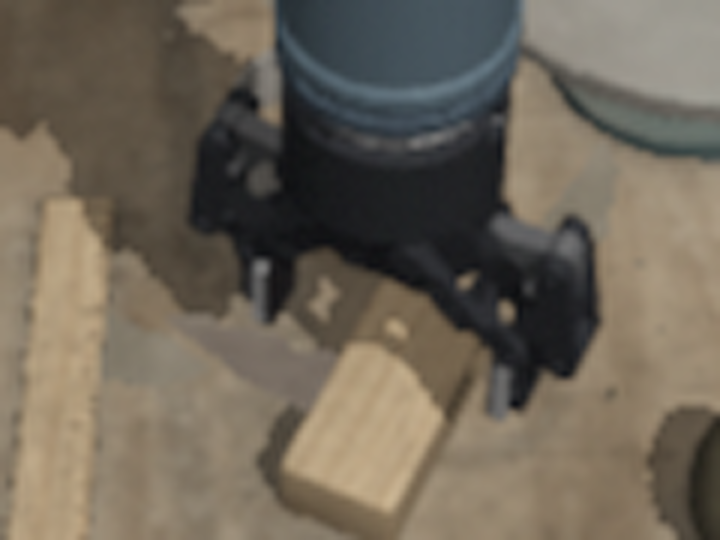

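Aligned astride the block. Lower and grip.

```bash
python3 -m pendant '[[[-0.1,-0.15,1],0],[[0,0,1.5],0],[[0,0,1.2],0],[[0,0,0.6],0],[[0,0,0.3],0],[[0,0,0],0],[[0,0,0],0],[[0,0,0],0]]' 0
python3 -m pendant '[[[0,0,0],0],[[0,0,0],0],[[0,0,0],0],[[0,0,0],0],[[0,0,0],0],[[0,0,0],0],[[0,0,0],0],[[0,0,0],0]]' 1
python3 - <<'E'
from h import *
to(500.5,-384.8,0)
E
```

```text
time: 26.45
tool_pos: [500.3, -384.7, -0.4]
eef_rot: [0.967, -0.254, 0.0, 0.0]
force: [-0.5, 0.3, 0.2]
width: 85.6
time: 27.45
tool_pos: [500.3, -384.7, -0.6]
eef_rot: [0.967, -0.254, 0.0, 0.0]
force: [0.2, 0.0, 4.0]
width: 43.8
t 27.45 pos [ 500.31 -384.68   -0.6 ] F [0.16 0.04 4.03] yaw -29.43691758963775 zaxis [ 0. -0. -1.] width 43.762300796961135
shift cm to target: [ 0.02  0.   -0.06] joints [-0.84  0.59  1.58  0.    0.97 -0.33]
```

```bash
python3 -m pendant '[[[0,0,-1],0],[[0,0,-3],0],[[0,0,-4],0],[[0,0,-5],0],[[0,0,-4],0],[[0,0,0],-8.7],[[0,0,0],-8.7],[[0,0,0],-8.7]]' 1
python3 - <<'E'
from h import *
from rig import vision
np.set_printoptions(precision=1,suppress=True)
for n,l,o,b in (("top",[388,460],[180,140],(180,140,320,240)),("side",[304,345],[170,140],(170,140,310,240))):
    p=vision.get_image(n); print(n,unproj(p,(np.array([l])+.5)/5.5-.5+o,5)); print(templ(p)); crop(p,*b,5.5,f"{n[0]}15.png")
    if n=="side": crop(p,170,200,310,340,4,"s15b.png")
to(474.5,-38.5,170)
E
```

```text
time: 28.45
tool_pos: [499.6, -383.9, 168.9]
eef_rot: [1.0, -0.027, -0.0, -0.0]
force: [0.3, -0.4, -0.7]
width: 44.3
top [[472.3 -39.8   5. ]]
{'c': (476.5, -36.7), 'size': (153.25706481933594, 107.26802825927734), 'yaw_deg': -4.0, 'area': 15785.0, 'box': [[396.3, -84.8], [403.8, 22.2], [556.7, 11.5], [549.2, -95.5]]}
side [[472.3 -39.7   5. ]]
{'c': (434.4, -33.7), 'size': (100.50685119628906, 83.50960540771484), 'yaw_deg': 86.96, 'area': 7778.375, 'box': [[390.1, -81.6], [395.4, 18.7], [478.8, 14.3], [473.4, -86.1]]}
t 28.55 pos [ 499.68 -383.97  168.81] F [ 0.5  -0.24 -1.26] yaw -3.2790725875458406 zaxis [-0.  0. -1.] width 44.258443301235
shift cm to target: [ -4.49 -34.35  -0.09] joints [-0.84  0.36  1.52 -0.    1.27 -0.79]
```

View pics/s15.png

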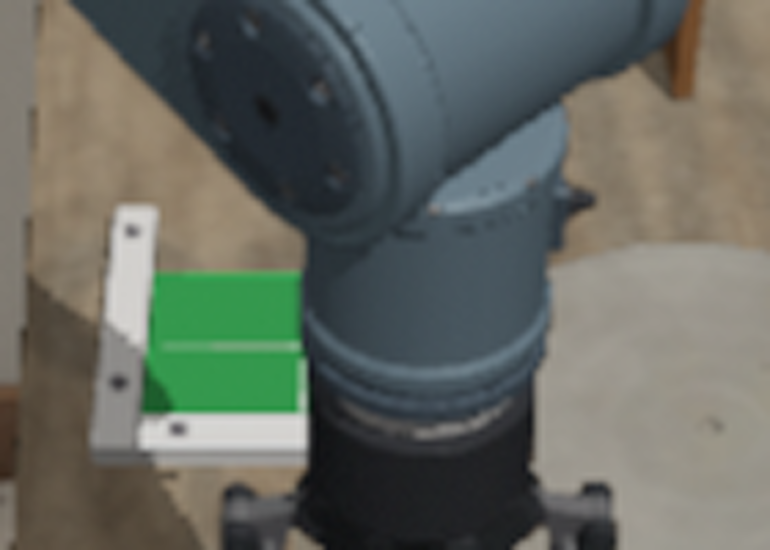

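View pics/t15.png

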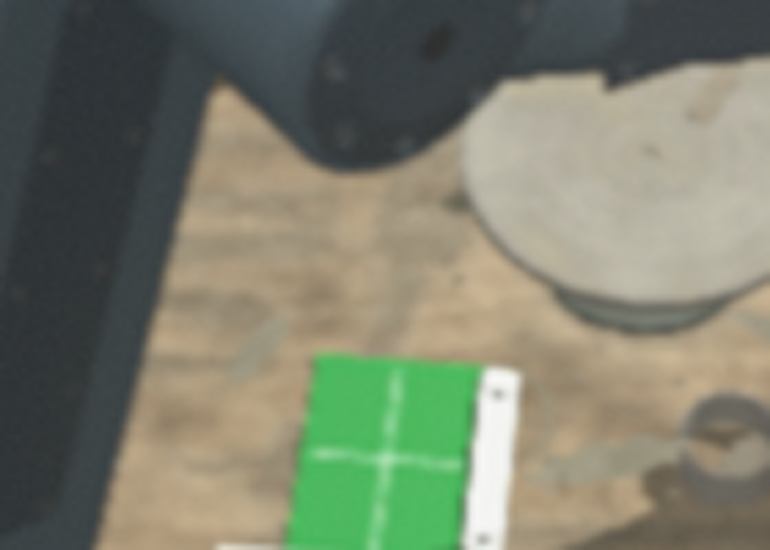

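View pics/s15b.png

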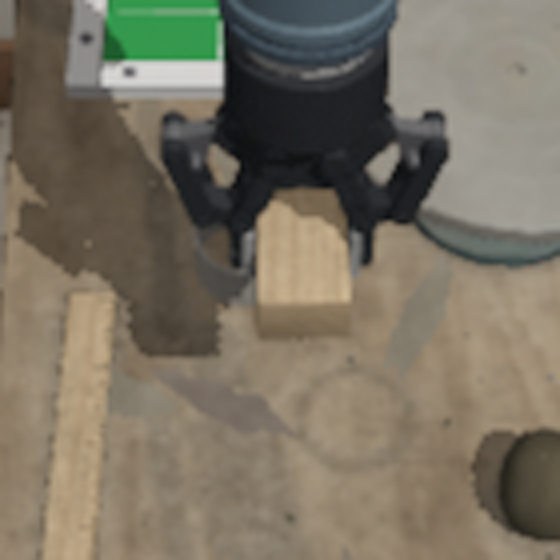

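```bash
python3 -m pendant '[[[-0.4,-3,0],0],[[-0.7,-5,0],0],[[-0.7,-5.4,0],0],[[-0.8,-5.6,0],0],[[-0.7,-5.4,0],0],[[-0.7,-5,0],0],[[-0.5,-3.5,0],0],[[-0.2,-1.3,0],0]]' 1
python3 -m pendant '[[[0,0,0],0],[[0,0,3],0],[[0,0,4],0],[[0,0,3],0],[[0,0,2],0],[[0,0,1],0],[[0,0,0],0],[[0,0,0],0]]' 1
python3 - <<'E'
from h import *
from rig import vision
to(472.3,-39.7,5)
p=vision.get_image("side"); crop(p,170,140,290,240,6,"s16.png")
p=vision.get_image("top"); crop(p,180,140,300,240,6,"t16.png")
E
```

```text
time: 29.55
tool_pos: [472.5, -38.4, 169.0]
eef_rot: [1.0, -0.029, -0.0, -0.0]
force: [0.7, -0.0, -0.3]
width: 44.1
time: 30.55
tool_pos: [473.9, -40.9, 39.9]
eef_rot: [1.0, -0.029, 0.001, 0.0]
force: [0.4, 0.1, -0.9]
width: 44.3
t 30.55 pos [473.9  -40.89  39.92] F [ 0.43  0.11 -0.89] yaw -3.375048112957118 zaxis [ 0. -0. -1.] width 44.343983467104394
shift cm to target: [-0.17 -0.11  3.49] joints [-0.34  0.24  1.98 -0.    0.92 -0.28]
```

View pics/s16.png

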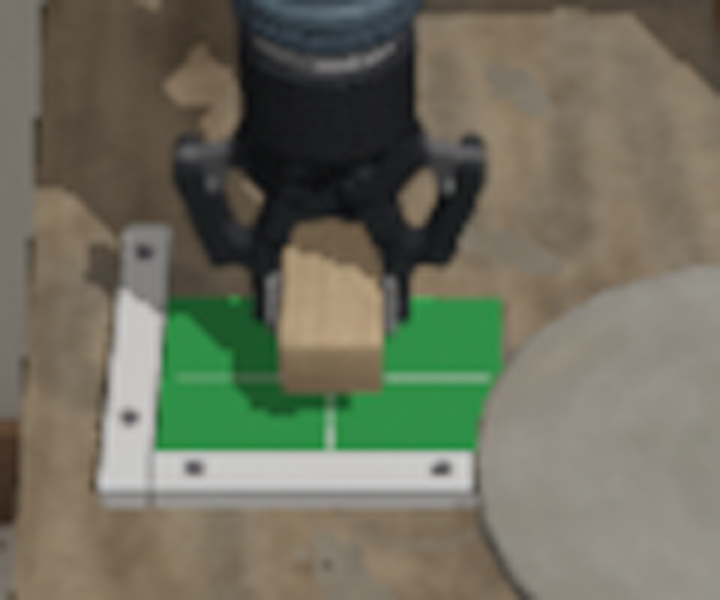

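View pics/t16.png

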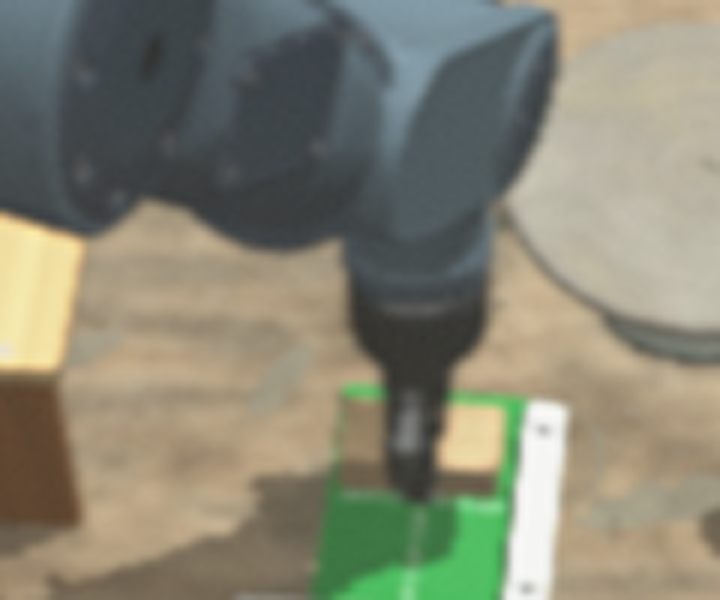

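```bash
python3 -m pendant '[[[-0.15,-0.1,0.8],0],[[0,0,0.9],0],[[0,0,0.7],0],[[0,0,0.4],0],[[0,0,0.2],0],[[0,0,0.2],0],[[0,0,0],0],[[0,0,0],0]]' 1
python3 -m pendant '[[[0,0,0.1],0],[[0,0,0.05],0],[[0,0,0.05],0],[[0,0,0],0],[[0,0,0.03],0],[[0,0,0],0],[[0,0,0],0],[[0,0,0],0]]' 1
python3 - <<'E'
from h import *
to(472.3,-39.7,5)
E
```

```text
time: 31.65
tool_pos: [471.8, -39.2, 7.2]
eef_rot: [1.0, -0.029, 0.0, 0.0]
force: [-0.4, 0.7, -1.4]
width: 44.0
time: 32.65
tool_pos: [471.6, -39.2, 4.8]
eef_rot: [1.0, -0.029, -0.0, -0.0]
force: [-0.8, -0.4, -0.4]
width: 44.0
t 32.65 pos [471.63 -39.21   4.78] F [-0.76 -0.36 -0.45] yaw -3.3377242974211305 zaxis [-0.  0. -1.] width 43.95426909754431
shift cm to target: [ 0.07  0.05 -0.02] joints [-0.33  0.31  1.99  0.    0.84 -0.28]
```

```bash
python3 -m pendant '[[[0,0,0.03],0],[[0,0,0],0],[[0,0,0.03],0],[[0,0,0],0],[[0,0,0],0],[[0,0,0],0],[[0,0,0],0],[[0,0,0],0]]' 1
python3 - <<'E'
from h import *
from rig import vision
to(472.3,-39.7,5)
p=vision.get_image("side"); crop(p,180,150,280,230,7,"s17.png")
E
```

```text
time: 33.65
tool_pos: [471.7, -39.2, 4.4]
eef_rot: [1.0, -0.029, 0.0, 0.0]
force: [-1.8, 0.5, 6.3]
width: 44.3
t 33.65 pos [471.66 -39.21   4.38] F [-1.84  0.47  6.29] yaw -3.3317906403950985 zaxis [ 0. -0. -1.] width 44.265064071127064
shift cm to target: [ 0.07  0.05 -0.06] joints [-0.33  0.31  1.99 -0.    0.84 -0.28]
```

View pics/s17.png

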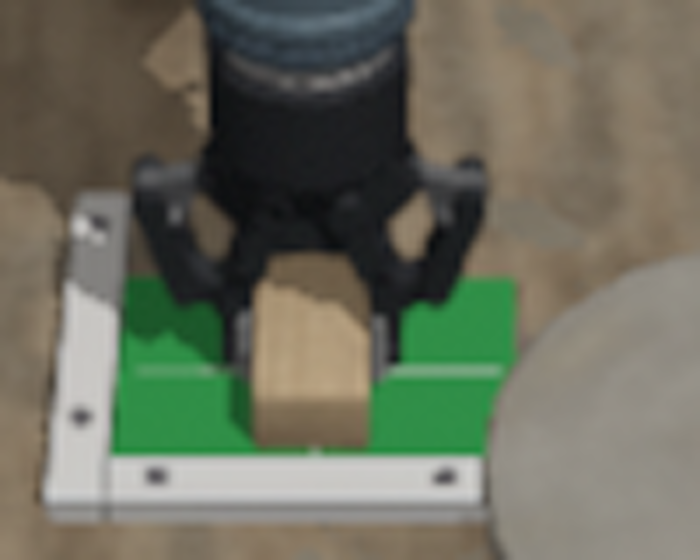

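```bash
python3 -m pendant '[[[0,0,0],0],[[0,0,0],0],[[0,0,0],0],[[0,0,0],0],[[0,0,0],0],[[0,0,0],0],[[0,0,0],0],[[0,0,0],0]]' 0
python3 -m pendant '[[[0,0,-0.5],0],[[0,0,-1.5],0],[[0,0,-3],0],[[0,0,-4],0],[[0,0,-5],0],[[0,0,-4],0],[[0,4,0],0],[[0,6,0],0]]' 0
python3 -m pendant '[[[0,6,0],0],[[0,6,0],0],[[0,6,0],0],[[0,5,0],0],[[0,3,0],0],[[0,0,0],0],[[0,0,0],0],[[0,0,0],0]]' 0
python3 - <<'E'
from h import *
from rig import vision
to(472.3,-39.7,5)
for n,b in (("top",(180,140,300,240)),("side",(170,140,290,240))):
    p=vision.get_image(n); print(n,templ(p)); crop(p,*b,6,f"{n[0]}18.png"); cv2.imwrite(f"pics/{n}18.png",p["pixels"])
    for t in ["block","cutter","oxide_bottle_1","sprig"]: print(t,[(np.round(d["point"],1).tolist(),round(d["confidence"],2)) for d in vision.search_frame(p,t)][:2])
E
```

```text
time: 34.7
tool_pos: [471.6, -39.2, 4.2]
eef_rot: [1.0, -0.029, 0.0, 0.0]
force: [-0.8, -0.2, 0.9]
width: 85.5
time: 35.7
tool_pos: [466.4, -139.2, 186.5]
eef_rot: [1.0, -0.027, 0.002, 0.001]
force: [1.1, -0.1, -0.1]
width: 85.4
time: 36.7
tool_pos: [451.0, -397.4, 184.6]
eef_rot: [1.0, -0.028, 0.0, -0.0]
force: [-0.6, -0.1, 0.0]
width: 85.2
t 36.7 pos [ 450.97 -397.35  184.56] F [-0.57 -0.06  0.04] yaw -3.2629402764788846 zaxis [ 0.  0. -1.] width 85.19919528118193
shift cm to target: [  0.09 -35.83  17.96] joints [-0.92  0.28  1.58  0.    1.28 -0.86]
top {'c': (477.1, -36.9), 'size': (151.7490234375, 106.36502838134766), 'yaw_deg': -3.85, 'area': 9080.25, 'box': [[397.8, -84.9], [405.0, 21.2], [556.4, 11.0], [549.2, -95.1]]}
block [([462.5, -37.3, 35.2], 0.77)]
cutter [([486.3, -254.7, 17.0], 0.53)]
oxide_bottle_1 []
sprig []
side {'c': (533.3, -39.9), 'size': (102.28514099121094, 35.355770111083984), 'yaw_deg': 81.09, 'area': 2853.625, 'box': [[507.9, -87.7], [523.8, 13.3], [558.7, 7.9], [542.9, -93.2]]}
block [([531.3, -35.8, 8.0], 0.51)]
cutter [([473.8, -267.3, 16.8], 0.65)]
oxide_bottle_1 []
sprig [([644.4, 228.1, 191.5], 0.84)]
```

View pics/s18.png

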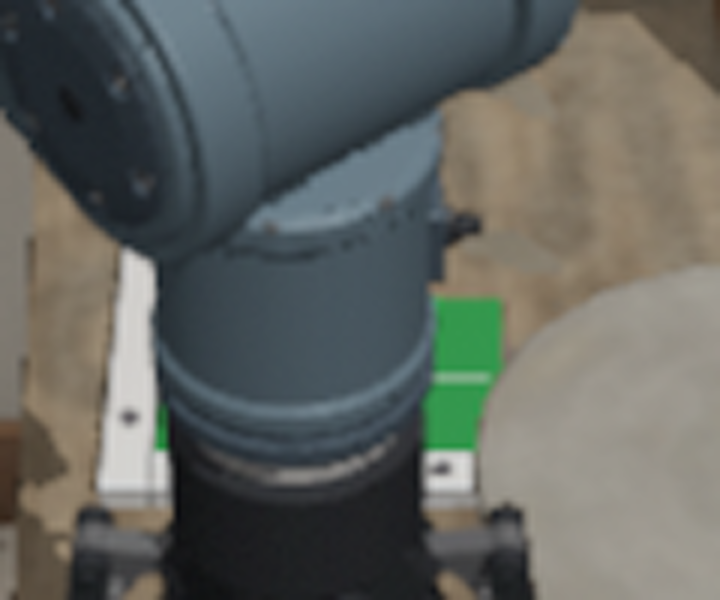

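View pics/t18.png

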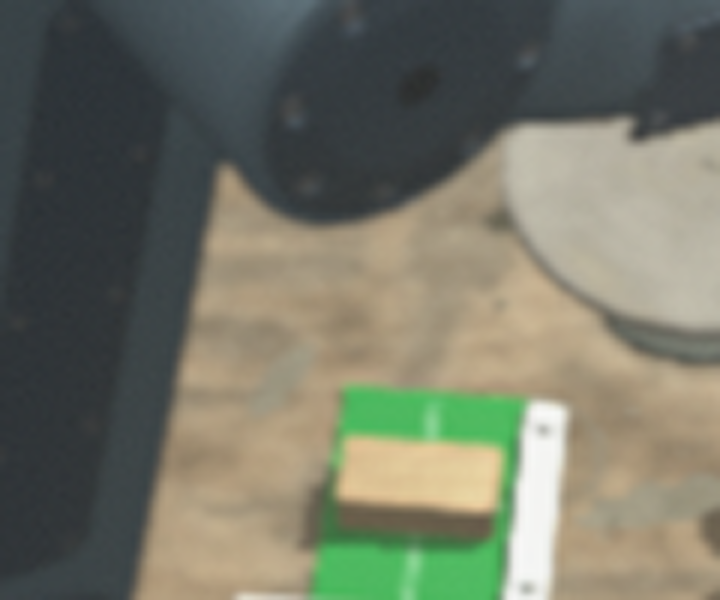

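View pics/side18.png

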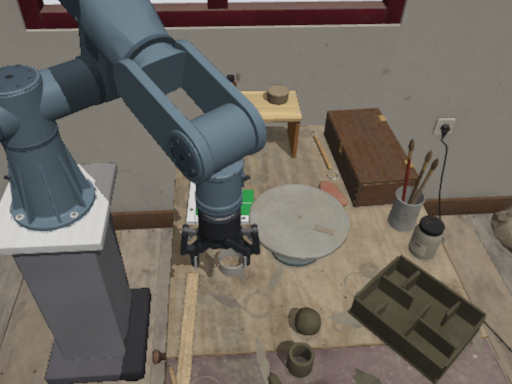

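View pics/top18.png

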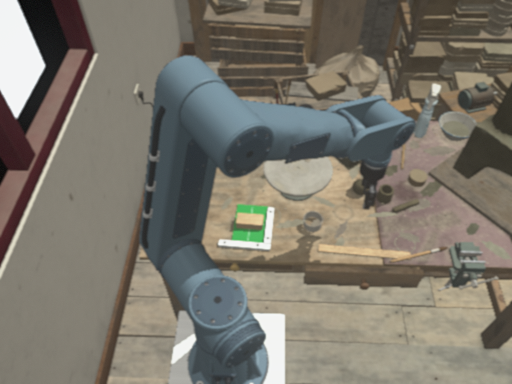

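```bash
python3 -m pendant '[[[-4,2,0],0],[[-5,2.5,0],0],[[-5,2.5,0],0],[[-4,2.5,0],0],[[-2,2,0],0],[[0,0,0],0],[[0,0,0],0],[[0,0,0],0]]' 0
python3 - <<'E'
from h import *
from rig import vision
np.set_printoptions(precision=1,suppress=True)
for n,b in (("top",(180,160,300,260)),("side",(170,140,290,240))):
    p=vision.get_image(n); print(n,templ(p)); crop(p,*b,6,f"{n[0]}19.png"); cv2.imwrite(f"pics/{n}19.png",p["pixels"])
    im=rect(p,5,360,580,-130,60,0.3); cv2.imwrite(f"pics/fin_{n}.png",im)
    for t in ["block","cutter","oxide_bottle_1","sprig"]: print(t,[(np.round(d["point"],1).tolist(),round(d["confidence"],2)) for d in vision.search_frame(p,t)][:2])
E
```

```text
time: 38.2
tool_pos: [245.3, -501.0, 184.1]
eef_rot: [1.0, -0.028, 0.0, -0.0]
force: [-0.4, -0.2, -1.0]
width: 85.7
top {'c': (476.9, -40.0), 'size': (152.02847290039062, 99.91815948486328), 'yaw_deg': -3.95, 'area': 8229.625, 'box': [[397.6, -84.6], [404.5, 15.1], [556.2, 4.6], [549.3, -95.1]]}
block [([463.5, -41.6, 34.4], 0.73)]
cutter [([487.4, -253.4, 18.8], 0.72)]
oxide_bottle_1 [([496.2, 250.6, 201.8], 0.52)]
sprig [([633.0, 235.6, 191.5], 0.57)]
side {'c': (473.0, -35.4), 'size': (159.41403198242188, 101.70564270019531), 'yaw_deg': -3.49, 'area': 10612.5, 'box': [[390.4, -81.3], [396.6, 20.2], [555.7, 10.5], [549.5, -91.0]]}
block [([475.2, -53.9, 30.5], 0.75)]
cutter [([479.1, -245.0, 21.1], 0.56)]
oxide_bottle_1 [([504.7, 244.2, 199.1], 0.85)]
sprig [([645.2, 225.8, 190.1], 0.95), ([506.9, 246.6, 199.4], 0.74)]
```

View pics/s19.png

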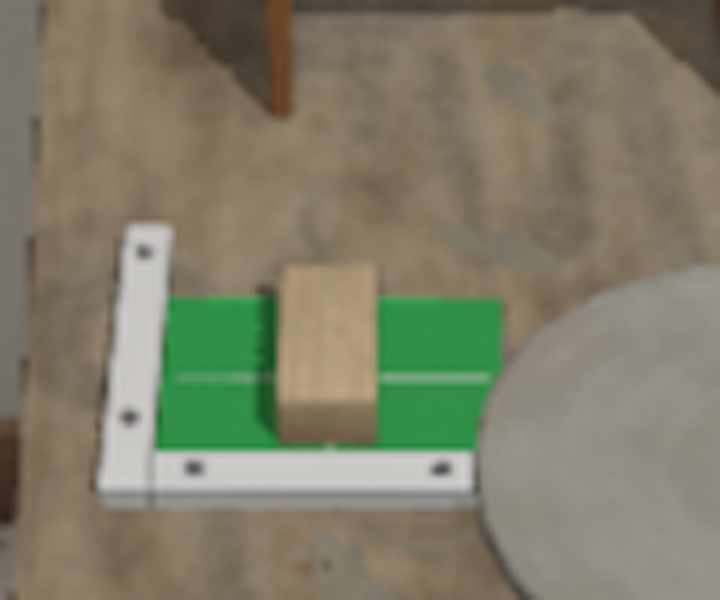

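View pics/t19.png

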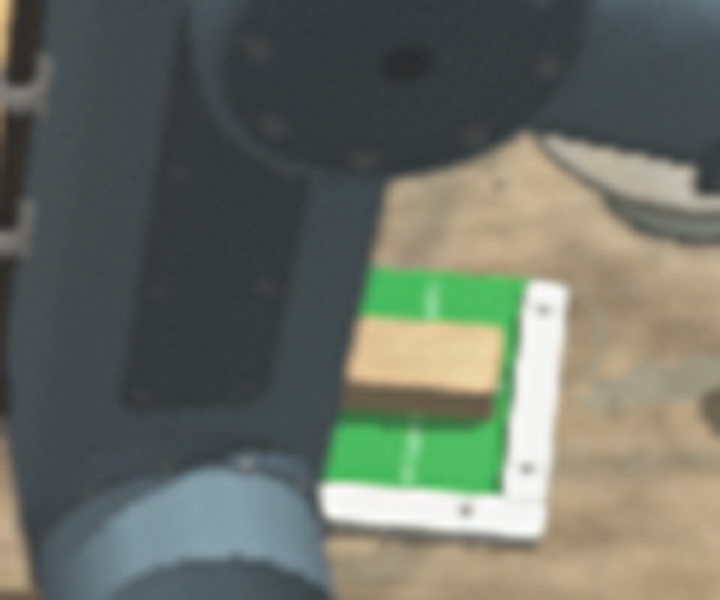

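View pics/fin_side.png

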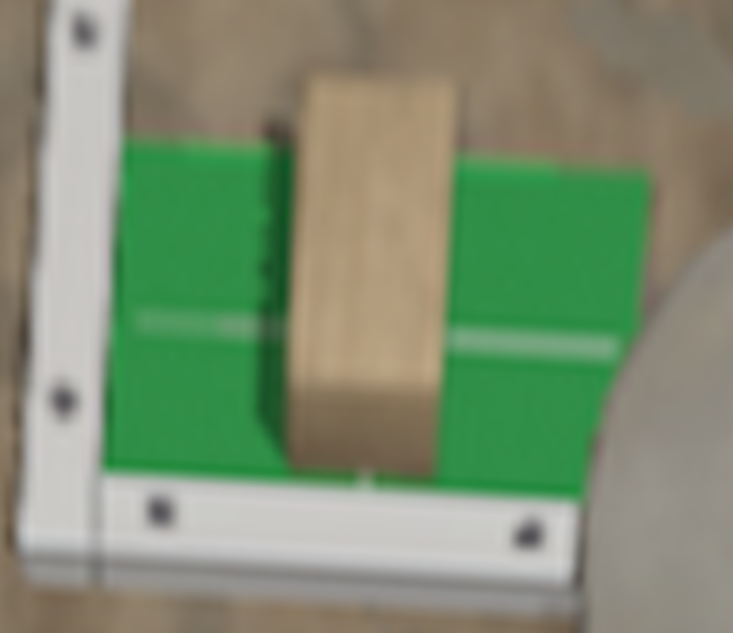

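View pics/side19.png

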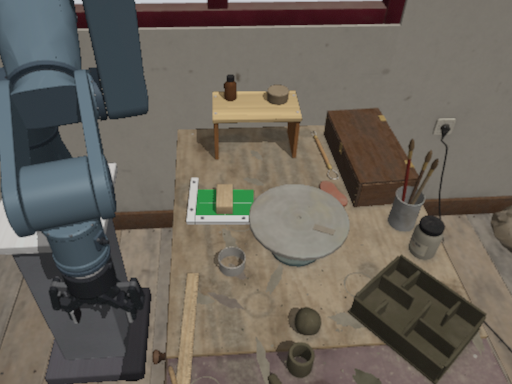

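```bash
python3 - <<'E'
from h import *
from rig import vision
np.set_printoptions(precision=2,suppress=True)
def edge(v,y):  # subpixel half crossing
    v=np.asarray(v,float); h=(v.max()+v.min())/2; i=np.where((v[:-1]-h)*(v[1:]-h)<0)[0]
    return [round(float(y[k]+(h-v[k])/(v[k+1]-v[k])*(y[k+1]-y[k])),2) for k in i]
for n in ("top","side"):
    p=vision.get_image(n)
    def green(im): im=im.astype(float); return im[...,1]-im[...,2]
    im=rect(p,5,360,580,-130,60,0.5); g=green(cv2.GaussianBlur(im,(3,3),0))
    y=60-0.5*(np.arange(im.shape[0])+.5); x=360+.5*(np.arange(im.shape[1])+.5)
    print(n,"z5 green y-edges (back, front) per x")
    for xx in (410,425,505,515,525,535,545):
        c=int((xx-360)/.5); print(xx,edge(g[:,c],y))
    print("x-edges per y")
    for yy in (0,-75,-20): r=int((60-yy)/.5); print(yy,edge(g[r],x))
    im=rect(p,14,360,580,-130,60,0.5); r=im[...,2].astype(float)
    print("stop z14 red y-profile inner edge")
    for xx in (400,425,505,515,525):
        c=int((xx-360)/.5); k=(y<-60)&(y>-118); print(xx,edge(r[k,c],y[k]))
    for yy in (50,40,30,): c=int((60-yy)/.5); k=(x<430); print("near",yy,edge(r[c,k],x[k]))
E
```

```text
top z5 green y-edges (back, front) per x
410 [12.65, -85.61]
425 [11.21, -87.16]
505 [-84.08, -93.82]
515 [-72.0, -92.78]
525 [-0.15, -93.19]
535 [-1.58, -94.33]
545 [-2.31, -96.29]
x-edges per y
0 [402.62, 449.08, 522.5]
-75 [397.31, 447.17, 550.54]
-20 [400.54, 518.08, 552.96]
stop z14 red y-profile inner edge
400 [-87.33]
425 [-89.78]
505 [-82.43, -94.48]
515 [-94.1]
525 [-95.56]
near 50 []
near 40 [398.08]
near 30 [393.38]
side z5 green y-edges (back, front) per x
410 [17.0, -83.23]
425 [16.31, -84.04]
505 [11.67, -88.86]
515 [11.22, -89.54]
525 [10.56, -90.18]
535 [8.96, -89.67]
545 [8.38, -51.92]
x-edges per y
0 [395.83, 495.96, 554.83]
-75 [391.1, 491.38]
-20 [394.1, 446.34, 494.82, 552.94]
stop z14 red y-profile inner edge
400 [-91.05]
425 [-92.48]
505 []
515 [-97.78, -108.95, -111.08]
525 [-98.47]
near 50 [377.44, 399.42]
near 40 [375.42, 382.61, 389.56]
near 30 [375.63, 397.31]
```

```bash
python3 -c "
from rig import env, job_done
print(env.read_state()['time']); print(job_done())"
```

```text
38.8
the job is handed in; nothing more can be done
None
```

The template now lies flush against both strips of the corner stop, with the pine block flat on its middle. I handed the job in at 38.8 s with the arm clear of everything.

**Moves:**
- I pulled the template out with one open finger of the vertical gripper, reaching about 10 mm under the shelf board. The moves have no tilt.
- I then slid it toward the stop with both fingers open. On this slide it swung about 19° because the load sat mostly on one finger.
- I corrected that by pressing with the fingers shut and pushing it square into both strips. I never lifted it.
- I set the block down with about 6 N, let go and moved the arm away.

**Last checks:**
- **Near strip:** in the side view, the template's edge lies within about 0.3 mm of the strip's face at three points.
- **Right-hand strip:** the strip's top hides this contact from the side camera, so I measured from the far edge. That gave 109 mm against the template's 110 mm, parallel to the strip. The difference is camera error.
- **Block:** it was released with the gripper about 1 mm from the cross measured on the template.
- **Other things:** the cutter, bottle and sprig mould were where they started, within the networks' scatter.

**Disagreements:** the two cameras differed by 2 to 4 mm in absolute position, so I judged flushness within one view only. The press force briefly read 21.7 N while the template was held still, just over the 20 N guide. I eased it to about 7 N before sliding on.

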